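# Load the rocking reel holder into the film wrapping machine

## Robot

A 7-joint arm with a two-finger parallel gripper is mounted at the origin on the work surface. World frame = base frame: x ahead of the robot, y to its left, z up, the work surface at z = 0. Lengths are in m, angles in rad, forces in N, time in s.
With the tool pointing down it reaches from about 0.425 to 0.825 m from the base axis. Payload 3.6 kg.
Tool frame: the origin (TCP) lies midway between the tips of the shut fingers; the grasp point (between the pads) lies 19 mm behind it; z points along the fingers, y is the line along which they close (so a half turn about z gives the same grasp; the last joint's range is limited). The gripper opens to 85 mm and grips with 20 to 120 N. Pads are 22 mm wide; open, the fingers measure 114 mm over their backs; the gripper's body (76 mm by 85 mm) begins 54 mm behind the grasp point. The pads swing forward as they close: fully open they stand 13 mm farther back than shut.
Start: joints at [1.185, 0.615, -0.013, 1.423, 0.008, 1.103, -0.04], TCP at [0.229, -0.608, 0.231] pointing down, gripper open.
Joint ranges: [-3.12, 3.12], [-0.3, 2.06], [-1.34, 1.32], [0.26, 2.42], [-1.36, 4.5], [0.01, 1.98], [-2.84, 2.84]. Speed limits (rad/s): [2.79, 2.79, 3.14, 3.14, 3.14, 3.14, 3.14].

## Interface

Orientations are given as a unit quaternion [w, x, y, z].
In Python, from bench import ctrl gives the robot as it stands.
- The arm moves only by the tool carry_out, never from a script. Its argument "rows" is a list that holds one entry, the list of rows, each a list of 5 numbers: the opening, from 0 (shut) to 1 (fully open), then the shift along the tool's x, y, z in m, then the turn about the tool's z in rad. A call has 1 to 5 rows; each row shifts and turns the commanded pose from where the row before left it, along the tool's axes as they then stand; what a row does not reach is not made up. A row lasts 1/10 s, in which the tool goes at most 50 mm and 8.59 degrees, less where a joint would pass 70% of its speed; a pose out of reach is approached as far as the arm can. A call with a gripper value outside its range is refused whole. The fingers move at their own pace and stop on an object; the grip force is fixed at half the most. Time passes only in rows, so rows that do not move let the fingers close. It gives the time, the measured TCP pose, the force, the opening and the grip force at its end, in the units of the state.
- ctrl.get_obs(): the state, without advancing time (a new reading comes with each control period).
- ctrl.camera(name): name is "scene" or "top"; returns the picture (400x640x3 uint8, blue, green, red); there is no depth.
- ctrl.get_calibration(name): a dict with "fx", "fy", "cx", "cy" (pixels), "rvec" (rotation vector, rad) and "tvec" (3), from world to camera coordinates, as OpenCV has them. Camera axes: x right, y down, z forward; pixel columns grow to the right and rows downward; lengths in m; the calibration is good to about 2 mm. A picture is of the moment at which its call begins. get_calibration takes no time and is no camera call.
- ctrl.close_job(): hands the job in; it is judged then, once.
The state is a dict: "clock": time; "qpos": joint angles; "qd": joint speeds; "effort": joint torques, N m; "position": TCP position; "orientation": TCP orientation; "wrist_force": force on the tool from outside, world axes, zero at the start; "torque": the same for the moment, N m; "finger_gap": opening from 0.0 (shut) to 1.0 (fully open); "grasp_force": force on a finger pad.
Only numpy, scipy, OpenCV 4.12 (cv2) and the standard library are available. Lean on these libraries where they do the work, as an engineer would, in place of code of your own. Each camera call takes 0.05 s, during which the arm holds its last target. There are 200 camera calls.

## Task

Pick up the reel holder by its grip bar, bring its leaning film reel upright, and hold it upright in the air, clear of the table and the machine, for at least five seconds. Then carry it, still upright, to the wrapping machine's loading bay, slide the reel's neck into the fork from the open front, set the holder down square on the bay's floor plate and let go. The mast has only a weak centring spring and falls over by itself, so keep balancing it by tilting the holder, never travel with it leaning, and do not disturb the other things on the table.

Things in the scene. Friction and masses are not known exactly. Their poses are not given: they have to be found in the camera images.
- holder: Loose reel holder: aluminium base plate 315 x 90 x 12 mm. Origin on its underside, right below the grip bar; x (length) points from grip bar to mast, y left, z up; the plate runs from x = -130 to +185 mm. Steel counterweight block, 50 x 80 mm, top 47 mm high, centre x = -100. Starts flat on the table, x roughly away from the robot. 0.5 kg, with the mast balanced within 10 mm of the grip bar.
- grip (a point): Black upright grip bar of the holder, 70 mm long (holder x), 26 mm wide (y), its top 75 mm above the plate's underside. This point is in its middle, 50 mm above the holder's origin. Grip it from above, fingers closing along the holder's y. Same axes as the holder.
- pivot (a point): Pivot of the mast on the holder: at holder x = +150 mm, 45 mm above the underside. The mast rocks about the holder's x axis between stops at 0.30 rad to either side of the holder's z; it starts leaning on a stop. Spring 0.25 N m/rad towards the holder's z (gravity tips it with about 0.36 N m/rad), damping 0.05 N m s/rad. Same axes as the holder.
- reel (a point): Middle of the film reel (70 mm diameter, 60 mm high, white and grey) on a steel neck 24 mm thick; z runs up the mast. 190 mm from the pivot; reel underside 160, top 223 mm. Together 0.22 kg (+-12 %), centre of mass 165 mm from the pivot, inertia about it 0.0066 kg m2. Falls from upright with a time constant of 0.45 to 0.9 s; tilting the holder pulls it the same way.
- seat (a point): Machine's loading bay (fixed): the point on its steel floor plate, 6 mm above the table, where the holder's origin belongs. x points into the machine, as the holder's x must; y left, z up. The plate is 150 mm wide, from x = -160 to +310 mm; the white housing on it (150 mm wide, 206 mm high) begins at x = +225 mm.
- fork (a point): Where the neck's axis belongs, midway between two level dark steel bars 16 mm thick that reach out of the housing: 150 mm in x from the seat, 145 mm above it (bar axes). Seen from the seat the gap is 40 mm from x = +135 mm inwards and flares to 84 mm at the open front ends, x = +105 mm. Below the bars the way is clear for the holder. Same axes as the seat.
- tape: Bystander: clear tape ring lying flat, 96 mm outer diameter, 36 mm high, between holder and bay; origin under its centre. Leave it alone.
- jar: Bystander: closed jar, 70 mm in diameter, 80 mm high, to the right of the robot; origin under its centre. Leave it alone.
- scraper: Bystander: flat hand scraper lying at the left side. Leave it alone.

How it is judged:
On the way:
1. away from the fork, the holder is held clear of the table with the reel upright (within 0.1 rad) for 5 s (height (world z) of holder above 0.025 m and angle between reel's own z axis and vertical below 0.1 rad and horizontal distance between reel and fork above 0.08 m), for 5 s.
At the end, for the whole second after the job is handed in: The holder stands flat on the bay's floor plate, released and at rest, within 10 mm sideways and 20 mm lengthways of the seat point and 0.1 rad of its direction, with the neck in the fork and the reel within 0.2 rad of upright (y of holder in the frame of seat between -0.01 and 0.01 m and x of holder in the frame of seat between -0.02 and 0.02 m and z of holder in the frame of seat below 0.005 m and angle between the x axis of holder and the x axis of seat, either way round below 0.1 rad and angle between holder's own z axis and vertical below 0.05 rad and angle between reel's own z axis and vertical below 0.2 rad and linear speed of holder below 0.03 m/s); the robot touches nothing.
It fails at once if the holder is carried away from its starting place (more than 0.12 m) with the reel leaning more than 0.18 rad (distance of holder from where it was at the start of the episode above 0.12 m and angle between reel's own z axis and vertical above 0.18 rad and horizontal distance between reel and fork above 0.05 m).
It fails at once if the reel or the holder is tipped right over (angle between reel's own z axis and vertical above 0.8 rad or angle between holder's own z axis and vertical above 0.7 rad).
It fails at once if a bystander is moved by more than 30 mm (distance of any of tape, jar, scraper from where it was at the start of the episode above 0.03 m).
It also fails if it takes over 72 s, if anything falls off the work surface, if the arm or the gripper's body presses on something with over 40 N, if the wrist force passes 120 N, or if a joint passes its speed limit or range.

## Working session

There is one attempt and no reset: what is moved stays moved. The work goes in short steps, Python scripts to look and compute and a tool call to move; the robot and the scene stay as the last step left them, time stands still between calls to the robot, and variables do not carry over. Pictures are saved under pics/ and viewed, at most 10 in all, crops included, and the job is handed in when it is done.

Besides the shell and the picture viewer there is one more tool, called after "Call:" by a JSON object that holds its "name" and its "arguments", one argument or row to a line. carry_out: Moves the arm, as the interface text tells. Its arguments: {"type":"object","properties":{"rows":{"type":"array","items":{"type":"array","items":{"type":"array","items":{"type":"number"}}}}},"required":["rows"]}

```bash
ls; mkdir -p pics; cat > h.py <<'E'
import numpy as np, cv2
from bench import ctrl
def cal(n):
    c=ctrl.get_calibration(n); K=np.array([[c['fx'],0,c['cx']],[0,c['fy'],c['cy']],[0,0,1.]])
    R=cv2.Rodrigues(np.array(c['rvec'],float))[0]; return K,R,np.array(c['tvec'],float).ravel()
def proj(n,P):
    K,R,t=cal(n); p=(R@np.atleast_2d(P).T).T+t; p=p@K.T; return p[:,:2]/p[:,2:]
def unproj(n,uv,z):
    K,R,t=cal(n); uv=np.atleast_2d(uv); d=np.c_[uv,np.ones(len(uv))]@np.linalg.inv(K).T@R; o=-R.T@t
    return o+d*((z-o[2])/d[:,2])[:,None]
E
python3 - <<'E'
from h import *
for n in ('scene','top'):
    cv2.imwrite(f'pics/{n}0.png',ctrl.camera(n)); K,R,t=cal(n); print(n,K[0,0],-R.T@t,R[2])
print(ctrl.get_obs())
E
```

```text
pics
scene 362.06799393659185 [1.42158433 0.63727052 0.86872929] [-0.6930346  -0.47179248 -0.54508247]
top 484.5380527953511 [0.33624841 0.04177834 1.90779505] [ 1.17446253e-01  1.99240994e-05 -9.93079240e-01]
{'clock': 0.1, 'qpos': array([ 1.1844789 ,  0.61580962, -0.01265174,  1.42480345,  0.00810909,
        1.10339457, -0.04042064]), 'qd': array([ 0.00080305,  0.00099964, -0.00035245, -0.0038094 , -0.00156662,
        0.00122463, -0.00176783]), 'effort': array([ 1.57801627e-03, -4.70382929e+01,  2.60445876e-01, -1.71571130e+01,
        1.01161347e-02,  5.88679570e-03, -1.80083532e-05]), 'position': array([ 0.22864124, -0.60769587,  0.23024078]), 'orientation': array([-1.16169728e-03,  9.83852348e-01,  1.78978099e-01, -2.20717648e-04]), 'wrist_force': array([-0.13640739, -0.09196793, -0.92720532]), 'torque': array([ 0.02294591,  0.00373516, -0.04254961]), 'grasp_force': 0.0, 'finger_gap': 1.0015802176895199}
```

View pics/scene0.png

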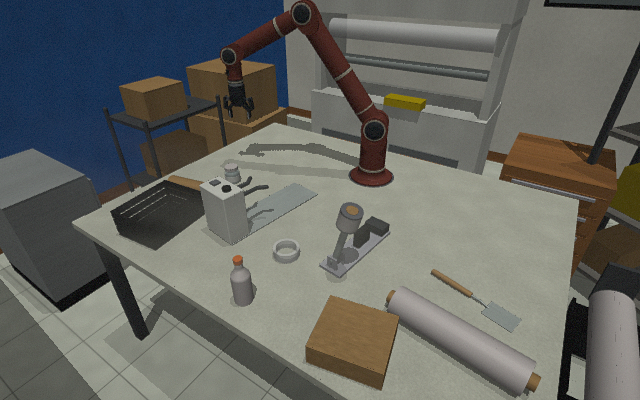

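View pics/top0.png

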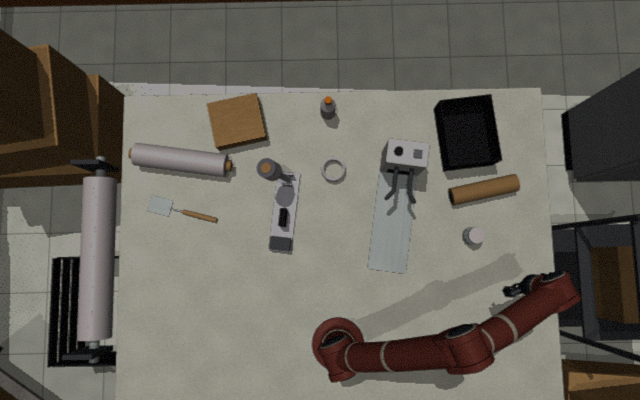

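```bash
python3 - <<'E'
from h import *
im=cv2.imread('pics/top0.png')[130:280,245:445]
cv2.imwrite('pics/c0.png',cv2.resize(cv2.convertScaleAbs(im,alpha=1.3),None,fx=4,fy=4,interpolation=cv2.INTER_CUBIC))
im=cv2.imread('pics/scene0.png')[170:290,190:400]
cv2.imwrite('pics/c1.png',cv2.resize(cv2.convertScaleAbs(im,alpha=1.3),None,fx=3.8,fy=3.8,interpolation=cv2.INTER_CUBIC))
E
```

```text
(no output)
```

View pics/c0.png

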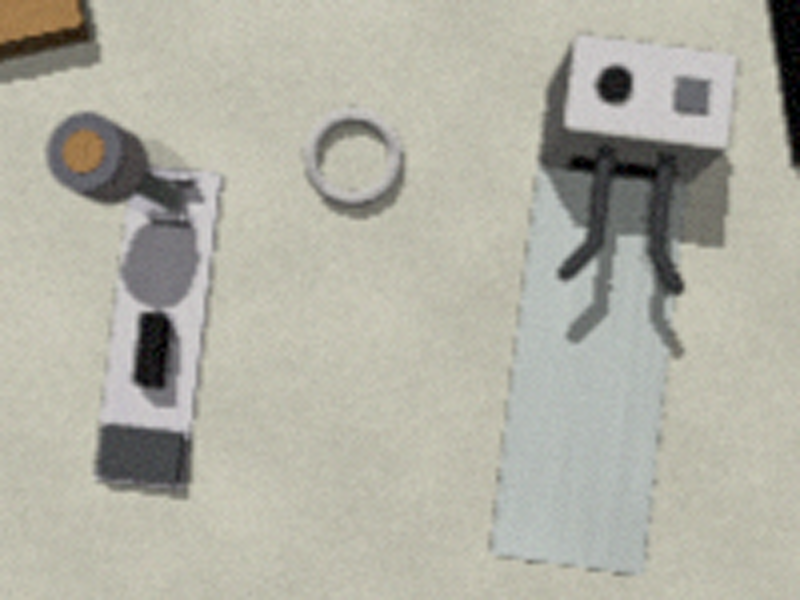

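View pics/c1.png

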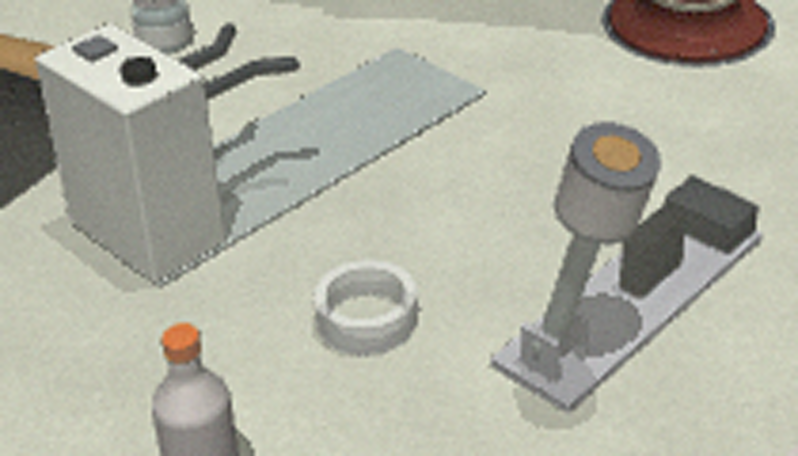

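```bash
python3 - <<'E'
from h import *
from scipy.optimize import least_squares
def tr(p,P):
    c,s=np.cos(p[2]),np.sin(p[2]); P=np.array(P,float); Q=P.copy()
    Q[:,0]=p[0]+c*P[:,0]-s*P[:,1]; Q[:,1]=p[1]+s*P[:,0]+c*P[:,1]; return Q
def fit(name,P,uv,g):
    uv=(np.array(uv,float)+.5)/4-.5+[245,130]
    r=least_squares(lambda p:(proj('top',tr(p,P))-uv).ravel(),g,loss='soft_l1')
    print(name,r.x.round(4)); print((proj('top',tr(r.x,P))-uv).round(1).tolist())
fit('holder',[(.185,-.045,.012),(-.075,.04,.047),(-.075,-.04,.047),(-.125,.04,.047),(-.125,-.04,.047),(.035,.013,.075),(.035,-.013,.075),(-.035,.013,.075),(-.035,-.013,.075)],
 [(221,176),(103,425),(188,430),(97,476),(182,485),(141,312),(168,314),(135,384),(162,389)],[.5,.2,0])
fit('seat',[(-.16,.075,.006),(-.16,-.075,.006),(.31,.075,.206),(.31,-.075,.206),(.225,-.075,.206),(.225,.075,.206)],
 [(492,553),(643,572),(575,37),(735,58),(724,150),(565,130)],[.5,-.2,0])
fit('seatH+6',[(-.16,.075,.006),(-.16,-.075,.006),(.31,.075,.212),(.31,-.075,.212),(.225,-.075,.212),(.225,.075,.212)],
 [(492,553),(643,572),(575,37),(735,58),(724,150),(565,130)],[.5,-.2,0])
im=cv2.imread('pics/top0.png').astype(int); b,g,r=im[...,0],im[...,1],im[...,2]
m=(r-b>60); m[:, :255]=0; m[:,280:]=0; m[:155]=0; m[180:]=0
w=np.clip((r-b-30),0,100)*cv2.dilate(m.astype(np.uint8),np.ones((3,3)))
y,x=np.nonzero(w); u=[(x*w[y,x]).sum()/w.sum(),(y*w[y,x]).sum()/w.sum()]; print(u,m.sum())
print('tape', unproj('top',(np.array([354,158])+.5)/4-.5+[245,130],.036))
print(unproj('top',u,.045+.223*np.cos(.3)))
E
```

```text
holder [ 0.4815  0.1966 -0.1169]
[[0.1, -0.8], [0.2, 0.0], [-0.3, 0.8], [0.3, 0.3], [-0.1, 0.1], [0.1, -0.2], [0.2, -0.0], [-0.3, 0.1], [-0.3, -0.5]]
seat [ 0.427  -0.2227 -0.1496]
[[-0.4, 0.4], [0.3, 0.7], [-0.8, -0.3], [0.9, -0.3], [1.2, -0.1], [-1.0, -0.4]]
seatH+6 [ 0.4259 -0.2223 -0.1481]
[[-0.4, 0.8], [0.2, 1.0], [-0.8, -0.4], [1.0, -0.4], [1.3, -0.1], [-1.0, -0.4]]
[np.float64(265.46286417726714), np.float64(167.34919983586377)] 55
tape [[ 0.66797117 -0.00070763  0.036     ]]
[[0.63978593 0.23788419 0.25804004]]
```

Call:
{"name": "carry_out", "arguments": {
  "rows": [
    [[1,0,0,0,0.119],[1,0,0,0,0.119],[1,0,0,0,0.119],[1,0,0,0,0.12],[1,0.0172,-0.0431,0,0]]
  ]
}}

```text
clock: 0.6
position: [0.2452, -0.572, 0.2301]
orientation: [0.002, 0.998, -0.065, -0.003]
wrist_force: [0.5, -0.4, 0.9]
finger_gap: 1.002
grasp_force: 0.0
```

Call:
{"name": "carry_out", "arguments": {
  "rows": [
    [[1,0.0172,-0.0431,0,0],[1,0.0172,-0.0431,0,0],[1,0.0172,-0.0431,0,0],[1,0.0172,-0.0431,0,0],[1,0.0172,-0.0431,0,0]]
  ]
}}

```text
clock: 1.1
position: [0.362, -0.3616, 0.2311]
orientation: [-0.0, 0.998, -0.059, -0.0]
wrist_force: [1.3, -0.1, -0.3]
finger_gap: 0.996
grasp_force: 0.0
```

Call:
{"name": "carry_out", "arguments": {
  "rows": [
    [[1,0.0172,-0.0431,0,0],[1,0.0172,-0.0431,0,0],[1,0.0172,-0.0431,0,0],[1,0.0172,-0.0431,0,0],[1,-0.0017,-0.0442,0,0]]
  ]
}}

```text
clock: 1.6
position: [0.4559, -0.1542, 0.2312]
orientation: [-0.0, 0.998, -0.058, 0.001]
wrist_force: [1.7, 0.8, -0.4]
finger_gap: 1.002
grasp_force: 0.0
```

Call:
{"name": "carry_out", "arguments": {
  "rows": [
    [[1,-0.0017,-0.0442,0,0],[1,-0.0017,-0.0442,0,0],[1,-0.0017,-0.0442,0,0],[1,-0.0017,-0.0442,0,0],[1,-0.0017,-0.0442,0,0]]
  ]
}}

```text
clock: 2.1
position: [0.4705, 0.0659, 0.2312]
orientation: [0.0, 0.998, -0.059, -0.0]
wrist_force: [0.7, -0.5, 0.5]
finger_gap: 0.999
grasp_force: 0.0
```

Call:
{"name": "carry_out", "arguments": {
  "rows": [
    [[1,-0.0017,-0.0442,0,0],[1,-0.0017,-0.0442,0,0],[1,-0.0017,-0.0442,0,0],[1,0,0,0.04,0],[1,0,0,0.04,0]]
  ]
}}

```text
clock: 2.6
position: [0.4818, 0.1991, 0.1511]
orientation: [-0.001, 0.998, -0.056, 0.001]
wrist_force: [0.1, -0.6, -0.6]
finger_gap: 0.999
grasp_force: 0.0
```

```bash
python3 - <<'E'
from h import *
import json
o=ctrl.get_obs(); print(o['position'],o['qpos'])
T=lambda p,P:(np.c_[p[0]+np.cos(p[2])*P[:,0]-np.sin(p[2])*P[:,1],p[1]+np.sin(p[2])*P[:,0]+np.cos(p[2])*P[:,1],P[:,2]])
for n,p,P,uv in (('holder',[.4815,.1966,-.1169],[(.185,.045,.012),(.185,-.045,.012),(-.125,.04,.047),(.035,.013,.075),(.035,-.013,.075),(-.125,-.04,.047),(.215,0,.1)],[(572,408),(492,363),(757,205)]),
  ('seat',[.427,-.2227,-.1496],[(-.16,.075,.006),(-.16,-.075,.006),(.31,.075,.206),(.31,-.075,.206),(.225,-.075,.206),(.225,.075,.206),(.31,.075,.006)],[(485,92),(398,50),(128,112),(38,60),(115,25),(207,80),(162,284)])):
    q=proj('scene',T(p,np.array(P))); print(n,((q-[190,170]+.5)*3.8-.5).round(0).tolist(),uv)
E
```

```text
[0.48181554 0.19914599 0.15105243] [-0.40286031  0.51620139 -0.04499464  1.89427072  0.0322556   0.72805762
 -2.14970315]
holder [[569.0, 397.0], [489.0, 350.0], [755.0, 196.0], [642.0, 240.0], [619.0, 229.0], [687.0, 166.0], [506.0, 315.0]] [(572, 408), (492, 363), (757, 205)]
seat [[485.0, 84.0], [395.0, 42.0], [129.0, 105.0], [36.0, 48.0], [110.0, 15.0], [205.0, 67.0], [160.0, 278.0]] [(485, 92), (398, 50), (128, 112), (38, 60), (115, 25), (207, 80), (162, 284)]
```

Call:
{"name": "carry_out", "arguments": {
  "rows": [
    [[1,0,0,0.03,0],[1,0,0,0.03,0],[1,0,0,0.03,0],[1,0,0,0.02,0],[1,0,0,0.006,0]]
  ]
}}

```text
clock: 3.1
position: [0.4797, 0.1957, 0.033]
orientation: [0.001, 0.998, -0.058, -0.002]
wrist_force: [0.2, 1.0, 0.8]
finger_gap: 1.001
grasp_force: 0.0
```

Call:
{"name": "carry_out", "arguments": {
  "rows": [
    [[0.5,0,0,0,0],[0.2,0,0,0,0],[0,0,0,0,0],[0,0,0,0,0],[0,0,0,0,0]]
  ]
}}

```text
clock: 3.6
position: [0.4829, 0.199, 0.0371]
orientation: [-0.002, 0.998, -0.058, 0.002]
wrist_force: [0.1, 4.5, 6.1]
finger_gap: 0.295
grasp_force: 59.6
```

Call:
{"name": "carry_out", "arguments": {
  "rows": [
    [[0,0,0,0,0],[0,0,0,0,0],[0,0,0,0,0],[0,0,0,0,0],[0,0,0,0,0]]
  ]
}}

```text
clock: 4.1
position: [0.4829, 0.199, 0.0371]
orientation: [-0.002, 0.998, -0.058, 0.002]
wrist_force: [-0.1, 3.8, 6.3]
finger_gap: 0.297
grasp_force: 59.7
```

```bash
python3 - <<'E'
from h import *
o=ctrl.get_obs(); print(o)
a=ctrl.camera('top'); b=ctrl.camera('scene'); cv2.imwrite('pics/t1.png',a); cv2.imwrite('pics/s1.png',b)
c=lambda im,x,y:cv2.resize(cv2.convertScaleAbs(im[y:y+100,x:x+100],alpha=1.3),None,fx=4,fy=4,interpolation=cv2.INTER_CUBIC)
cv2.imwrite('pics/g1.png',np.hstack([c(a,235,155),c(b,310,190)]))
E
```

```text
{'clock': 4.1, 'qpos': array([-0.40896736,  0.7001572 , -0.03440161,  1.97967092,  0.04606161,
        0.45668758, -2.16361862]), 'qd': array([-0.00044618, -0.0009092 , -0.00011955,  0.00134006, -0.00023866,
        0.00074608,  0.00042257]), 'effort': array([  1.71660986, -38.44753504,   1.65802583,  -6.80990651,
         0.46233427,   0.33242114,   0.14416506]), 'position': array([0.48291528, 0.19896387, 0.03711397]), 'orientation': array([-0.00218832,  0.99830462, -0.05812615,  0.00210865]), 'wrist_force': array([-0.05521294,  3.7862594 ,  6.27544602]), 'torque': array([ 0.51855175, -0.00142528, -0.12195532]), 'grasp_force': 59.653204679489136, 'finger_gap': 0.2969320498434752}
```

View pics/g1.png

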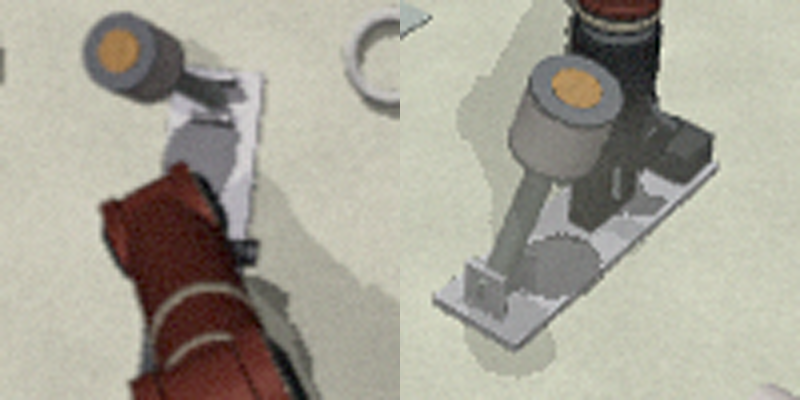

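```bash
cat > f.py <<'E'
from h import *
from scipy.optimize import least_squares
T=lambda p,P:(np.c_[p[0]+np.cos(p[2])*P[:,0]-np.sin(p[2])*P[:,1],p[1]+np.sin(p[2])*P[:,0]+np.cos(p[2])*P[:,1],P[:,2]])
def fit(cam,P,uv,g):
    r=least_squares(lambda p:(proj(cam,T(p,np.array(P)))-uv).ravel(),g,loss='soft_l1'); return r.x,np.abs(r.fun).max()
c38=lambda uv:(np.array(uv,float)+.5)/3.8-.5+[190,170]
def hub(im,cam,th0=None):
    im=im.astype(int); d=im[...,2]-im[...,0]; return d
E
python3 - <<'E'
from f import *
print('h0',fit('scene',[(.185,.045,.012),(.185,-.045,.012),(-.125,.04,.047)],c38([(572,408),(492,363),(757,205)]),[.48,.2,-.12]))
h4=(np.array([(118,349),(34,300)])+.5)/4-.5+[310,190]
print('h1',fit('scene',[(.185,.045,.012),(.185,-.045,.012)],h4,[.48,.2,-.12]))
print('seat',fit('scene',[(-.16,.075,.006),(-.16,-.075,.006),(.31,.075,.206),(.31,-.075,.206),(.225,-.075,.206),(.225,.075,.206),(.31,.075,.006)],c38([(485,92),(398,50),(128,112),(38,60),(115,25),(207,80),(162,284)]),[.43,-.22,-.15]))
# fork bar tips
print('tips scene',unproj('scene',c38([(296,65),(232,31)]),.151).round(4).tolist())
print('tips top',unproj('top',(np.array([(565,276),(680,290)])+.5)/4-.5+[245,130],.151).round(4).tolist())
# hub in both, triangulate roughly
for n,f in (('scene','pics/s1.png'),('top','pics/t1.png')):
    im=cv2.imread(f).astype(int); m=((im[...,2]-im[...,0])>60).astype(np.uint8)
    k,l,s,c=cv2.connectedComponentsWithStats(m)
    for i in range(1,k):
        if s[i,4]>20: print(n,s[i,4],c[i].round(2),unproj(n,c[i],.258)[0].round(4))
E
```

```text
h0 (array([ 0.49288113,  0.2052999 , -0.1078344 ]), np.float64(0.3704729995779985))
h1 (array([ 0.49302421,  0.20368038, -0.11878395]), np.float64(0.13427153784869006))
seat (array([ 0.43824327, -0.20995394, -0.14833296]), np.float64(1.3977620278464258))
tips scene [[0.5446, -0.1764, 0.151], [0.5283, -0.2773, 0.151]]
tips top [[0.5344, -0.188, 0.151], [0.5194, -0.2923, 0.151]]
scene 411 [231.38  64.68] [-0.4806 -1.3639  0.258 ]
scene 23 [241.35  73.26] [-0.3412 -1.1345  0.258 ]
scene 256 [151.68  83.43] [ 0.1248 -1.4372  0.258 ]
scene 491 [405.12 101.71] [-0.3625 -0.0032  0.258 ]
scene 115 [263.14 117.8 ] [ 0.2068 -0.4758  0.258 ]
scene 2308 [547.83 159.18] [-0.0272  0.6796  0.258 ]
scene 55 [634.35 166.84] [-0.1219  0.9361  0.258 ]
scene 22 [583.   166.36] [-0.031   0.7878  0.258 ]
scene 30 [175.3  180.07] [ 0.8108 -0.345   0.258 ]
scene 60 [353.98 211.3 ] [0.6446 0.2467 0.258 ]
scene 60 [236.8  258.75] [0.9794 0.1022 0.258 ]
scene 26 [442.88 275.5 ] [0.7592 0.5422 0.258 ]
scene 45 [461.89 287.78] [0.7735 0.589  0.258 ]
scene 2104 [361.14 326.71] [0.9876 0.4501 0.258 ]
scene 41 [317.2  330.85] [1.0439 0.3823 0.258 ]
scene 231 [323.13 345.49] [1.0648 0.4096 0.258 ]
scene 23 [339.7  344.91] [1.0465 0.4352 0.258 ]
scene 21 [345.24 354.19] [1.0575 0.4537 0.258 ]
scene 52 [534.29 380.12] [0.9205 0.751  0.258 ]
top 28 [42.07 46.29] [1.0945 1.0314 0.258 ]
top 39 [96.41 82.87] [0.9551 0.8329 0.258 ]
top 2000 [235.71 120.23] [0.8091 0.3408 0.258 ]
top 43 [327.67  99.47] [0.8771 0.0177 0.258 ]
top 21 [ 55.29 134.38] [0.7719 0.97   0.258 ]
top 58 [264.47 167.1 ] [0.6407 0.2413 0.258 ]
top 332 [484.74 187.48] [ 0.5537 -0.5147  0.258 ]
top 78 [199.74 215.55] [0.4775 0.4635 0.258 ]
top 340 [587.23 378.41] [-0.0847 -0.8126  0.258 ]
```

```bash
python3 - <<'E'
import numpy as np
from scipy.optimize import least_squares
D=np.array([(.6158,1.4248,.6493,.2302),(.5162,1.8943,.5213,.1511),(.7002,1.9797,.5223,.0371)])
f=lambda p:np.r_[p[0]+p[1]*np.sin(D[:,0])+p[2]*np.sin(D[:,0]+D[:,1])-D[:,2],p[3]+p[1]*np.cos(D[:,0])+p[2]*np.cos(D[:,0]+D[:,1])-D[:,3]]
r=least_squares(f,[0,.4,.4,.1]);p=r.x;print(p,r.fun)
q2,q4=np.meshgrid(np.linspace(-.3,1.5,400),np.linspace(.26,2.42,400))
R=p[0]+p[1]*np.sin(q2)+p[2]*np.sin(q2+q4);Z=p[3]+p[1]*np.cos(q2)+p[2]*np.cos(q2+q4)
ok=q2+q4<3.13
for z in (.04,.06,.09,.12,.15,.2,.25,.3):
    m=ok&(abs(Z-z)<.004);print(z,R[m].min().round(3),R[m].max().round(3))
E
```

```text
[ 0.00161657  0.55203135  0.36961538 -0.05369118] [ 0.00074658 -0.00042636 -0.00032022 -0.00059061  0.00015263  0.00043798]
0.04 0.356 0.911
0.06 0.35 0.909
0.09 0.338 0.905
0.12 0.323 0.9
0.15 0.305 0.893
0.2 0.264 0.881
0.25 0.203 0.865
0.3 0.163 0.846
```

```bash
cat > b.py <<'E'
from h import *
import json,os,sys
from scipy.optimize import lsq_linear, minimize_scalar
YAW=-.149; TX=np.array([np.cos(YAW),np.sin(YAW)]); N=np.array([-np.sin(YAW),np.cos(YAW)])
DT=.005; TAU=.02; ROW=20; GAP=.10
def coef(s): I=.0126*s; return (.356*s-.25)/I, .05/I, 2.88   # stiffness, damping, accel gain
def vprof(u,ve=0.,gap=GAP):
    """smoothed lateral velocity over 5 rows of lateral shifts u, then the camera hold"""
    vc=np.r_[np.repeat(np.asarray(u,float)/.1,ROW),np.zeros(int(round(gap/DT)))]
    out=[];
    for c in vc: ve+= (c-ve)*DT/TAU; out.append(ve)
    return np.array(out)
def sim(x,v,v0=0.):
    th,om,b,s=x; A,B,k=coef(s); tr=[]
    for vv in v:
        om-=k*(vv-v0); v0=vv             # holder accelerating left throws the mast right
        om+=DT*(A*(th-b)-B*om); th+=DT*om; tr.append((th,om))
    return np.array(tr)
def mpc(x,L,Lref,ncall=4,umax=.045,v0=0.,wL=.3,wu=2.,wTL=3.):
    n=5*ncall
    def roll(u): return np.concatenate([vprof(u[5*i:5*i+5]) for i in range(ncall)])
    def feats(xx,u):
        v=roll(u); t=sim(xx,v,v0); Ls=L+np.cumsum(v)*DT; b=xx[2]
        return np.r_[(t[9::10,0]-b)*1., t[9::10,1]*.15,(Ls[9::10]-Lref)*wL, u*wu, (t[-1,0]-b)*20,t[-1,1]*5,(Ls[-1]-Lref)*wTL, v[-30]*0]
    f0=feats(x,np.zeros(n)); J=np.array([feats(x,e)-f0 for e in np.eye(n)]).T
    u=lsq_linear(J,-f0,(-umax,umax)).x; u[:5]=u[:5].round(3)
    return u,sim(x,roll(u),v0),L+np.cumsum(roll(u))*DT
def where(o):
    p=o['position']; w,a,b,_=o['orientation']; return p[:2]@TX,p[:2]@N,p[2]-.0371,2*np.arctan2(b,a)
def hubpt(o,th):
    X,L,h,yaw=where(o); tx=np.array([np.cos(yaw),np.sin(yaw)]); n=np.array([-tx[1],tx[0]])
    q=o['position'][:2]+.153*tx+.223*np.sin(th)*n; return np.r_[q,h+.045+.223*np.cos(th)]
def findhub(cam,im,o,bias):
    d=im[...,2].astype(int)-im[...,0]; k,l,s,c=cv2.connectedComponentsWithStats((d>55).astype(np.uint8))
    tr=proj(cam,[hubpt(o,t) for t in np.linspace(-.36,.36,73)])+bias
    best=None
    for i in range(1,k):
        if 20<s[i,4]<160:
            m=cv2.dilate((l==i).astype(np.uint8),np.ones((3,3))); w=np.clip(d-25,0,90)*m
            y,x=np.nonzero(w); w=w[y,x]; cc=np.array([(x*w).sum(),(y*w).sum()])/w.sum()
            e=np.linalg.norm(tr-cc,axis=1); j=e.argmin()
            if best is None or e[j]<best[0]: best=(e[j],cc)
    return best
def theta(cam,im,o,bias):
    e,cc=findhub(cam,im,o,bias)
    r=minimize_scalar(lambda t:np.sum((proj(cam,hubpt(o,t))[0]+bias-cc)**2),bounds=(-.4,.4),method='bounded'); return r.x,np.sqrt(r.fun)
E
python3 - <<'E'
from b import *
o=ctrl.get_obs(); B={}
for c,f in (('top','t1'),('scene','s1')):
    im=cv2.imread(f'pics/{f}.png'); e,cc=findhub(c,im,o,np.zeros(2)); B[c]=(cc-proj(c,hubpt(o,.3))[0]).tolist()
    print(c,e,cc,B[c],theta(c,im,o,np.array(B[c])), theta(c,im,o,np.zeros(2)))
    print(' px per rad',((proj(c,hubpt(o,.1))-proj(c,hubpt(o,0)))*10).round(1))
json.dump(B,open('bias.json','w'))
print(where(o))
for s in (.9,1,1.12):
    u,t,L=mpc(np.array([.3,0,0,s]),.19,.3,umax=.048,wL=.05,wTL=.3,wu=.5)
    print(s,u.tolist()); print(t[19::20,0].round(2).tolist()); print(L[19::20].round(2).tolist())
E
```

```text
top 0.615963365743614 [264.29139527 167.25711347] [1.375834815971075, 0.6344740356516638] (np.float64(0.29999951737696784), np.float64(2.843808708196695e-05)) (np.float64(0.2763459025639872), np.float64(0.576253895466014))
 px per rad [[-64.1  -5.5]]
scene 0.7897982898371166 [353.77391834 211.52193784] [-0.5388389380374861, 0.5774373883671444] (np.float64(0.29999977163373776), np.float64(1.6945076231769975e-05)) (np.float64(0.298988004371818), np.float64(0.7862521076407789))
 px per rad [[59.4 29.4]]
(np.float64(0.4480182456515357), np.float64(0.26844318136966866), np.float64(1.5287080488445015e-05), np.float64(-0.1162692501358827))
0.9 [0.048, 0.048, 0.048, 0.048, 0.048, 0.047999999999999994, 0.047999999999999994, 0.047999999999999994, 0.047999999999999994, 0.047999999999999994, 0.047999999999999994, 0.047999999999999994, 0.047999999999999994, 0.047999999999999994, 0.047999999999999994, 0.047999999999999994, 0.047999999999999994, 0.047999999999999994, 0.047999999999999994, 0.047999999999999994]
[0.21, 0.15, 0.12, 0.11, 0.1, 0.2, 0.2, 0.19, 0.19, 0.2, 0.22, 0.34, 0.35, 0.36, 0.39, 0.
[... 806 characters left out ...]
.9, 0.91, 0.95, 1.0, 1.05, 1.09, 1.14, 1.15]
1.12 [0.048, 0.048, 0.048, 0.048, 0.048, 0.047999999999999994, 0.047999999999999994, 0.047999999999999994, 0.047999999999999994, 0.047999999999999994, 0.047999999999999994, 0.047999999999999994, 0.047999999999999994, 0.047999999999999994, 0.047999999999999994, 0.047999999999999994, 0.047999999999999994, 0.047999999999999994, 0.047999999999999994, 0.047999999999999994]
[0.21, 0.16, 0.13, 0.13, 0.13, 0.25, 0.27, 0.29, 0.34, 0.4, 0.48, 0.67, 0.79, 0.92, 1.1, 1.33, 1.6, 2.04, 2.44, 2.93, 3.54, 4.28, 5.19, 6.39]
[0.23, 0.28, 0.33, 0.37, 0.42, 0.43, 0.47, 0.52, 0.57, 0.61, 0.66, 0.67, 0.71, 0.76, 0.81, 0.85, 0.9, 0.91, 0.95, 1.0, 1.05, 1.09, 1.14, 1.15]
```

```bash
sed -i 's/GAP=.10/GAP=.05/' b.py; cat > kick.py <<'E'
from b import *
def traj(u,x,L,pre):
    # pre rows on the stop, rows u, gaps only after row index 8 then each 5
    v=[];ve=0
    c=np.repeat(np.r_[pre,u[:8-0]]/.1,ROW)
    blocks=[c]+sum([[np.zeros(10),np.repeat(u[i:i+5]/.1,ROW)] for i in range(8,len(u),5)],[])
    for cc in np.concatenate(blocks): ve+=(cc-ve)*DT/TAU; v.append(ve)
    v=np.array(v); n=ROW*len(pre); v0=v[n-1]
    return sim(x,v[n:],v0),L+np.cumsum(v[n:])*DT+v[:n].sum()*DT
pre=np.array([-.045,-.045])
def plan(s,L0=.2685,ub=.048):
    x=np.array([.3,0,0,s]); n=18
    def F(u):
        t,L=traj(u,x,L0,pre); return np.r_[t[9::10,0],t[9::10,1]*.1,u*1.,np.diff(u)*1,t[-1,0]*30,t[-1,1]*8,u[-1]*50]
    f0=F(np.zeros(n)); J=np.array([F(e)-f0 for e in np.eye(n)]).T
    return lsq_linear(J,-f0,(-ub,ub)).x
if __name__=='__main__':
    u=plan(1.0).round(3); print(u.tolist())
    for s in (.88,.94,1,1.06,1.12):
        t,L=traj(u,np.array([.3,0,0,s]),.2685,pre); print(s,t[19:170:20,0].round(2).tolist(),t[169].round(2),L[19:170:20].round(2).tolist(),'end',t[-1].round(2),L[-1].round(2))
E
python3 kick.py
```

```text
[0.048, 0.023, 0.014, 0.01, 0.009, 0.008, 0.007, 0.007, 0.007, 0.006, 0.005, 0.005, 0.005, 0.004, 0.003, 0.001, -0.002, 0.0]
0.88 [0.12, 0.04, 0.01, 0.0, 0.0, 0.01, 0.01, 0.01] [0.02 0.19] [0.22, 0.25, 0.26, 0.27, 0.28, 0.29, 0.3, 0.3] end [0.11 0.12] 0.34
0.94 [0.12, 0.03, 0.0, -0.0, -0.01, -0.01, -0.0, -0.0] [0.01 0.17] [0.22, 0.25, 0.26, 0.27, 0.28, 0.29, 0.3, 0.3] end [0.07 0.1 ] 0.34
1 [0.12, 0.03, -0.0, -0.01, -0.02, -0.02, -0.02, -0.02] [-0.01  0.15] [0.22, 0.25, 0.26, 0.27, 0.28, 0.29, 0.3, 0.3] end [-0.    0.01] 0.34
1.06 [0.12, 0.03, -0.01, -0.02, -0.02, -0.03, -0.03, -0.04] [-0.03  0.11] [0.22, 0.25, 0.26, 0.27, 0.28, 0.29, 0.3, 0.3] end [-0.14 -0.22] 0.34
1.12 [0.12, 0.03, -0.01, -0.02, -0.03, -0.04, -0.05, -0.05] [-0.05  0.06] [0.22, 0.25, 0.26, 0.27, 0.28, 0.29, 0.3, 0.3] end [-0.34 -0.64] 0.34
```

Call:
{"name": "carry_out", "arguments": {
  "rows": [
    [[0,0,0,-0.01,0],[0,0,0,-0.01,0.011],[0,0,0,-0.01,0.011],[0,0,0,-0.012,0.01],[0,0,0,0,0]]
  ]
}}

```text
clock: 4.7
position: [0.4825, 0.1967, 0.0792]
orientation: [-0.001, 0.997, -0.075, 0.002]
wrist_force: [0.4, -0.6, -6.0]
finger_gap: 0.299
grasp_force: 59.8
```

Call:
{"name": "carry_out", "arguments": {
  "rows": [
    [[0,0,0,0,0],[0,0,0,0,0],[0,0,0,0,0]]
  ]
}}

```text
clock: 5.0
position: [0.4809, 0.1963, 0.0768]
orientation: [0.0, 0.997, -0.075, -0.001]
wrist_force: [-0.3, 0.5, -7.0]
finger_gap: 0.297
grasp_force: 59.7
```

```bash
python3 - <<'E'
from b import *
o=ctrl.get_obs(); B=json.load(open('bias.json')); print(where(o),o['orientation'],o['wrist_force'],o['torque'])
for c in ('top','scene'):
    im=ctrl.camera(c); cv2.imwrite(f'pics/l_{c}.png',im); print(c,theta(c,im,o,np.array(B[c])),findhub(c,im,o,np.array(B[c])))
E
```

```text
(np.float64(0.446411954788314), np.float64(0.26546932974660487), np.float64(0.03973176539086581), np.float64(-0.14915646888627876)) [ 2.95283100e-04  9.97220082e-01 -7.45091020e-02 -6.44489962e-04] [-0.32812284  0.50632017 -6.9770569 ] [-0.09870436  0.02786191 -0.03037297]
top (np.float64(0.30396868955876377), np.float64(0.28316085782155115)) (np.float64(0.37049843736698), array([264.96280587, 164.9451876 ]))
scene (np.float64(0.3073452510905556), np.float64(0.5131779399568326)) (np.float64(0.5497542783685705), array([352.19607285, 199.9857712 ]))
```

```bash
sed -i 's/GAP=.05/GAP=.10/' b.py; cat > step.py <<'E'
"""step.py 'u1,u2,..' Lref [wL wTL]: propagate the filter through the lateral shifts made, look, plan next 5 rows"""
from b import *
rng=np.random.default_rng(); n=3000
us=[float(a) for a in sys.argv[1].split(',')] if sys.argv[1] else []; Lref=float(sys.argv[2])
wL,wTL=(float(a) for a in (sys.argv[3:5] or (.3,3)))
if os.path.exists('pf.npz'): d=np.load('pf.npz'); P,ve=d['P'],float(d['ve'])
else: # mast on the stop until the reversal of the first two rows
    P=np.array([rng.normal(.3,.005,n),np.zeros(n),rng.normal(0,.012,n),rng.normal(1,.06,n)]); ve=vprof(us[:2],0,0)[-1]; us=us[2:]
def prop(P,v,ve):
    q=sim(P,v,ve)[-1] if len(v) else P[:2]; T=len(v)*DT
    P=np.array([q[0],q[1],P[2],P[3]]); P[0]+=rng.normal(0,.003,n)*np.sqrt(T); P[1]+=rng.normal(0,.04,n)*np.sqrt(T)
    P[2]+=rng.normal(0,.004,n)*np.sqrt(T); return P,(v[-1] if len(v) else ve)
P,ve=prop(P,vprof(us,ve,0),ve); B=json.load(open('bias.json')); print('pred',P.mean(1).round(3),P.std(1).round(3))
for c in ('top','scene'):
    o=ctrl.get_obs(); im=ctrl.camera(c); th,e=theta(c,im,o,np.array(B[c])); print(c,round(th,4),'res',round(e,2))
    if e<2.5:
        w=np.exp(-.5*((P[0]-th)/.008)**2)+1e-6; w/=w.sum(); P=P[:,rng.choice(n,n,p=w)]+rng.normal(0,1,(4,n))*np.array([[.001],[.008],[.0005],[.004]])
        P[3]=np.clip(P[3],.82,1.2)
    P,ve=prop(P,vprof([],ve,.05),ve)
cv2.imwrite('pics/last.png',im); np.savez('pf.npz',P=P,ve=ve)
o=ctrl.get_obs(); x=P.mean(1); X,L,h,yaw=where(o)
print('t %.2f X %.4f L %.4f h %.4f yaw %.4f'%(o['clock'],X,L,h,yaw),'est',x.round(3),P.std(1).round(3),'tau',o['torque'][0].round(4))
u,t,Ls=mpc(x,L,Lref,umax=.04,v0=ve,wL=wL,wTL=wTL)
print('tool-y rows',(-u[:10]).round(4).tolist()); print('th',t[19::20,0].round(3).tolist()[:14],'L',Ls[19::20].round(3).tolist()[::3])
E
python3 - <<'E'
import sys; sys.argv=['']
from b import *
for x,Lr in (([-.02,.0,0,1],.27),([.05,.05,0,1],.27),([.0,0,0,1],-.15)):
    u,t,L=mpc(np.array(x),.3,Lr,umax=.04); print(u.round(3).tolist(),t[19::20,0].round(2).tolist(),L[19::20].round(2).tolist())
E
```

```text
[-0.009, -0.007, -0.006, -0.005, -0.004, -0.003, -0.002, -0.002, -0.001, -0.001, -0.0, 0.0, 0.0, 0.0, 0.001, 0.001, 0.001, 0.001, 0.0, -0.001] [-0.0, 0.01, 0.01, 0.01, 0.01, 0.01, 0.01, 0.01, 0.01, 0.01, 0.0, 0.0, 0.0, -0.0, -0.0, -0.0, -0.0, -0.01, -0.01, -0.01, -0.01, -0.01, -0.01, -0.01] [0.29, 0.29, 0.28, 0.27, 0.27, 0.27, 0.27, 0.26, 0.26, 0.26, 0.26, 0.26, 0.26, 0.26, 0.26, 0.26, 0.26, 0.26, 0.26, 0.26, 0.26, 0.26, 0.26, 0.26]
[0.038, 0.027, 0.02, 0.015, 0.011, 0.004, 0.001, -0.002, -0.004, -0.006, -0.009, -0.01, -0.01, -0.011, -0.012, -0.011, -0.009, -0.007, -0.002, 0.007] [-0.02, -0.06, -0.07, -0.08, -0.07, -0.05, -0.04, -0.04, -0.03, -0.02, -0.01, -0.02, -0.01, 0.0, 0.01, 0.02, 0.03, 0.01, 0.02, 0.03, 0.03, 0.02, -0.0, -0.01] [0.33, 0.36, 0.38, 0.4, 0.41, 0.41, 0.41, 0.42, 0.41, 0.41, 0.4, 0.4, 0.4, 0.39, 0.38, 0.37, 0.35, 0.35, 0.34, 0.33, 0.33, 0.32, 0.33, 0.33]
[0.039, 0.022, 0.011, 0.001, -0.007, -0.018, -0.022, -0.026, -0.029, -0.033, -0.037, -0.036, -0.036, -0.036, -0.037, -0.033, -0.027, -0.019, -0.006, 0.02] [-0.08, -0.12, -0.12, -0.11, -0.09, -0.09, -0.07, -0.04, -0.02, 0.0, 0.03, -0.02, 0.01, 0.04, 0.06, 0.09, 0.11, 0.05, 0.08, 0.1, 0.1, 0.08, 0.01, 0.0] [0.33, 0.36, 0.37, 0.37, 0.37, 0.37, 0.35, 0.33, 0.3, 0.27, 0.24, 0.24, 0.21, 0.17, 0.13, 0.1, 0.06, 0.06, 0.03, -0.0, -0.02, -0.03, -0.01, -0.01]
```

Call:
{"name": "carry_out", "arguments": {
  "rows": [
    [[0,0,0.045,0,0],[0,0,0.045,0,0],[0,0,-0.048,0,0],[0,0,-0.023,0,0],[0,0,-0.014,0,0]]
  ]
}}

```text
clock: 5.6
position: [0.4816, 0.1941, 0.0775]
orientation: [-0.002, 0.997, -0.074, 0.001]
wrist_force: [-0.4, 0.3, -7.5]
finger_gap: 0.294
grasp_force: 61.6
```

```bash
python3 step.py=-- 2>/dev/null; python3 step.py " -.045,-.045,.048,.023,.014" .27
```

```text
pred [-1.000e-03 -2.230e-01  0.000e+00  1.002e+00] [0.009 0.038 0.012 0.06 ]
top -0.1366 res 0.13
scene -0.1058 res 0.06
t 5.70 X 0.4464 L 0.2642 h 0.0402 yaw -0.1444 est [0.009 0.138 0.001 1.   ] [0.012 0.038 0.012 0.061] tau 0.086
tool-y rows [-0.019, -0.014, -0.011, -0.009, -0.007, -0.0033, -0.0017, -0.0004, 0.0007, 0.0017]
th [-0.018, -0.033, -0.038, -0.039, -0.038, -0.025, -0.022, -0.02, -0.017, -0.013, -0.01, -0.011, -0.007, -0.003] L [0.28, 0.316, 0.327, 0.329, 0.324, 0.313, 0.304, 0.295]
```

```bash
python3 - <<'E'
import numpy as np
r=np.random.default_rng(1); n=3000
np.savez('pf.npz',P=np.array([r.normal(-.085,.015,n),r.normal(.3,.25,n),r.normal(0,.012,n),r.normal(1,.06,n)]),ve=0.)
E
python3 step.py "" .27
```

```text
pred [-0.085  0.297 -0.     0.998] [0.015 0.251 0.012 0.059]
top -0.0695 res 0.11
scene -0.0363 res 0.18
t 5.80 X 0.4462 L 0.2602 h 0.0399 yaw -0.1480 est [-0.022  0.365 -0.002  1.007] [0.012 0.115 0.012 0.059] tau -0.0116
tool-y rows [-0.024, -0.019, -0.015, -0.012, -0.009, -0.0046, -0.0024, -0.0007, 0.0008, 0.0022]
th [-0.042, -0.056, -0.059, -0.058, -0.054, -0.035, -0.032, -0.029, -0.025, -0.02, -0.014, -0.016, -0.01, -0.004] L [0.281, 0.328, 0.343, 0.346, 0.341, 0.325, 0.313, 0.302]
```

```bash
python3 - <<'E'
from b import *
r=np.random.default_rng(1); n=3000
P=np.array([r.normal(-.006,.008,n),r.normal(.57,.15,n),r.normal(0,.012,n),r.normal(1,.06,n)]);np.savez('pf.npz',P=P,ve=0.)
u,t,L=mpc(P.mean(1),.2602,.3,umax=.045); print(u.round(3).tolist(),t[19::20,0].round(2).tolist(),L[19::20].round(2).tolist())
E
```

```text
[0.045, 0.042, 0.033, 0.026, 0.021, 0.012, 0.007, 0.003, -0.0, -0.003, -0.007, -0.008, -0.01, -0.011, -0.012, -0.012, -0.01, -0.007, -0.003, 0.007] [-0.05, -0.09, -0.11, -0.11, -0.11, -0.07, -0.06, -0.06, -0.05, -0.04, -0.03, -0.03, -0.01, -0.0, 0.01, 0.02, 0.03, 0.02, 0.03, 0.04, 0.04, 0.04, 0.02, 0.01] [0.3, 0.34, 0.38, 0.4, 0.42, 0.43, 0.44, 0.44, 0.45, 0.45, 0.45, 0.45, 0.44, 0.43, 0.42, 0.41, 0.4, 0.4, 0.39, 0.38, 0.37, 0.37, 0.37, 0.37]
```

Call:
{"name": "carry_out", "arguments": {
  "rows": [
    [[0,0,-0.042,0,0],[0,0,-0.034,0,0],[0,0,-0.024,0,0]]
  ]
}}

```text
clock: 6.1
position: [0.4954, 0.292, 0.0772]
orientation: [-0.0, 0.997, -0.074, 0.0]
wrist_force: [0.6, 0.3, -7.1]
finger_gap: 0.298
grasp_force: 61.6
```

```bash
python3 step.py ".042,.034,.024" .35
```

```text
pred [-0.072  0.013 -0.     0.998] [0.032 0.083 0.012 0.059]
top -0.2487 res 0.05
scene -0.2218 res 0.1
t 6.20 X 0.4457 L 0.3654 h 0.0402 yaw -0.1437 est [-0.025  0.462  0.     0.998] [0.041 0.086 0.012 0.059] tau 0.1732
tool-y rows [-0.034, -0.026, -0.02, -0.015, -0.012, -0.005, -0.0019, 0.0006, 0.0027, 0.0047]
th [-0.058, -0.078, -0.082, -0.078, -0.073, -0.05, -0.044, -0.038, -0.031, -0.024, -0.015, -0.02, -0.01, -0.001] L [0.394, 0.458, 0.477, 0.476, 0.465, 0.439, 0.419, 0.401]
```

```bash
sed -i 's/I=.0126\*s; return (.356\*s-.25)\/I, .05\/I, 2.88/I=.0066*s; return (.356*s-.25)\/I, .05\/I, 5.5/' b.py; python3 - <<'E'
from b import *
from scipy.optimize import least_squares
ve0=vprof([.048,.023,.014],-.45,0)[-1]
v=np.r_[vprof([],ve0,.2)]; v=np.r_[v,vprof([.042,.034,.024],v[-1],.1)]
idx=np.array([0,10,20,30,100,110]); z=np.array([-.1366,-.1058,-.0695,-.0363,-.2487,-.2218])
def tr(p):
    t=sim(np.array([p[0],p[1],p[2],p[3]]),v,ve0); return np.vstack([[p[0],p[1]],t])
f=lambda p:np.r_[(tr(p)[idx,0]-z)/.007,p[2]/.015,(p[3]-1)/.06]
r=least_squares(f,[-.137,-.1,0,1]); print(r.x,(f(r.x)*.007).round(4)); C=np.linalg.inv(r.jac.T@r.jac)
R=np.random.default_rng(2); S=R.multivariate_normal(r.x,C,3000)
E=np.array([tr(p)[-1] for p in S]); print(E.mean(0),E.std(0)); P=np.c_[E,S[:,2:]].T
np.savez('pf.npz',P=P,ve=v[-1])
# kick replay from stop
vv=vprof([.048,.023,.014],-.45,0); print('replay',sim(np.array([.3,0,0,1]),vv,-.45)[-1])
for Lr in (.33,.27):
    u,t,L=mpc(P.mean(1),.3654,Lr,umax=.045); print(u.round(3).tolist(),t[19::20,0].round(2).tolist(),L[19::20].round(2).tolist())
E
```

```text
[-0.14162547  0.55522403 -0.00327971  0.99679833] [-0.005   0.0075  0.0051 -0.0067  0.0007 -0.0008 -0.0015 -0.0004]
[-0.19756083  0.33470303] [0.0073886  0.03439585]
replay [-0.09792339 -0.08413544]
[-0.045, -0.045, -0.045, -0.045, -0.045, -0.032, -0.024, -0.017, -0.011, -0.004, 0.006, 0.01, 0.013, 0.015, 0.017, 0.018, 0.018, 0.015, 0.008, -0.007] [-0.03, 0.06, 0.11, 0.14, 0.17, 0.06, 0.1, 0.12, 0.11, 0.1, 0.08, 0.06, 0.03, 0.01, -0.01, -0.03, -0.05, -0.0, -0.04, -0.06, -0.07, -0.06, -0.01, -0.0] [0.33, 0.28, 0.24, 0.19, 0.15, 0.14, 0.11, 0.09, 0.07, 0.06, 0.05, 0.05, 0.06, 0.07, 0.08, 0.09, 0.11, 0.11, 0.13, 0.15, 0.16, 0.17, 0.17, 0.17]
[-0.045, -0.045, -0.045, -0.045, -0.045, -0.028, -0.022, -0.016, -0.01, -0.005, 0.003, 0.007, 0.009, 0.011, 0.012, 0.014, 0.013, 0.012, 0.006, -0.005] [-0.03, 0.06, 0.11, 0.14, 0.17, 0.06, 0.08, 0.1, 0.09, 0.08, 0.07, 0.05, 0.03, 0.01, -0.0, -0.02, -0.03, -0.0, -0.03, -0.05, -0.06, -0.05, -0.01, -0.0] [0.33, 0.28, 0.24, 0.19, 0.15, 0.14, 0.12, 0.09, 0.08, 0.07, 0.06, 0.06, 0.06, 0.07, 0.08, 0.09, 0.1, 0.1, 0.11, 0.13, 0.14, 0.14, 0.14, 0.14]
```

```bash
sed -i 's/(t\[9::10,0\]-b)\*1\./(t[9::10,0]-b)*2./; s/wL=.3,wu=2.,wTL=3.):/wL=.1,wu=1.,wTL=1.):/; s/def mpc(x,L,Lref,ncall=4/def mpc(x,L,Lref,ncall=6/' b.py; sed -i 's/or (.3,3)/or (.1,1)/' step.py
python3 - <<'E'
from b import *
P=np.load('pf.npz')['P']
for Lr in (.33,.2,.1):
  u,t,L=mpc(P.mean(1),.3654,Lr,umax=.045); print(u.round(3).tolist(),t[19::20,0].round(2).tolist(),L[19::20].round(2).tolist())
u,t,L=mpc(np.array([0.02,0,0,1]),.3,-.15,umax=.04); print(u.round(3).tolist(),t[19::20,0].round(2).tolist(),L[19::20].round(2).tolist())
E
```

```text
[-0.045, -0.044, -0.036, -0.033, -0.035, -0.03, -0.024, -0.021, -0.02, -0.02, -0.017, -0.013, -0.012, -0.01, -0.01, -0.008, -0.006, -0.005, -0.004, -0.004, -0.003, -0.002, -0.001, -0.001, -0.001, -0.0, 0.0, 0.0, 0.0, -0.0] [-0.03, 0.05, 0.07, 0.08, 0.09, -0.01, 0.03, 0.05, 0.05, 0.05, 0.06, -0.0, 0.02, 0.03, 0.03, 0.03, 0.03, 0.0, 0.01, 0.01, 0.01, 0.01, 0.01, -0.0, 0.0, 0.0, -0.0, -0.0, -0.01, -0.01, -0.01, -0.02, -0.02, -0.02, -0.03, -0.03] [0.33, 0.28, 0.25, 0.21, 0.18, 0.17, 0.15, 0.12, 0.1, 0.08, 0.06, 0.06, 0.04, 0.03, 0.02, 0.01, -0.0, -0.0, -0.01, -0.02, -0.02, -0.03, -0.03, -0.03, -0.04, -0.04, -0.04, -0.04, -0.04, -0.04, -0.04, -0.04, -0.04, -0.04, -0.04, -0.04]
[-0.045, -0.042, -0.036, -0.033, -0.035, -0.03, -0.024, -0.022, -0.02, -0.021, -0.018, -0.015, -0.013, -0.012, -0.012, -0.01, -0.008, -0.007, -0.006, -0.006, -0.005, -0.004, -0.003, -0.002, -0.002, -0.002, -0.001, -0.001, -0.0, 0.0] [-0.03, 0.05, 0.07, 0.07, 0.09, -0.01, 0.03, 0.05, 0.05, 0.05, 0.06, -0.0, 0.02, 0.03, 0.03, 0.03, 0.04, 0.0, 0.02, 0.02, 0.02, 0.02, 0.03, 0.01, 0.02, 0.02, 0.02, 0.03, 0.03, 0.03, 0.03
[... 960 characters left out ...]
09]
[0.012, 0.007, 0.006, 0.004, 0.004, 0.002, 0.0, -0.001, -0.001, -0.002, -0.004, -0.004, -0.004, -0.004, -0.006, -0.006, -0.005, -0.006, -0.006, -0.007, -0.007, -0.006, -0.005, -0.005, -0.006, -0.005, -0.004, -0.004, -0.003, 0.002] [-0.02, -0.03, -0.03, -0.03, -0.03, -0.02, -0.02, -0.02, -0.02, -0.01, -0.01, -0.02, -0.01, -0.01, -0.01, -0.01, -0.0, -0.02, -0.01, -0.01, -0.01, -0.01, -0.0, -0.02, -0.02, -0.02, -0.02, -0.02, -0.02, -0.05, -0.05, -0.06, -0.07, -0.09, -0.12, -0.14] [0.31, 0.32, 0.32, 0.33, 0.33, 0.33, 0.33, 0.33, 0.33, 0.33, 0.33, 0.33, 0.33, 0.32, 0.32, 0.32, 0.31, 0.31, 0.3, 0.3, 0.29, 0.29, 0.28, 0.28, 0.27, 0.27, 0.26, 0.26, 0.25, 0.25, 0.25, 0.24, 0.24, 0.24, 0.24, 0.24]
```

Call:
{"name": "carry_out", "arguments": {
  "rows": [
    [[0,-0.012,0.045,-0.01,0],[0,-0.012,0.042,-0.01,0],[0,-0.012,0.036,-0.01,0]]
  ]
}}

```text
clock: 6.5
position: [0.4397, 0.1693, 0.1071]
orientation: [0.002, 0.997, -0.076, -0.001]
wrist_force: [1.0, -0.6, -5.7]
finger_gap: 0.297
grasp_force: 62.1
```

```bash
python3 step.py " -.045,-.042,-.036" .2
```

```text
pred [ 0.068  0.154 -0.003  0.997] [0.017 0.066 0.014 0.04 ]
top 0.1341 res 0.32
scene 0.0954 res 0.87
t 6.60 X 0.4080 L 0.2277 h 0.0705 yaw -0.1589 est [ 0.047 -0.724 -0.035  1.081] [0.006 0.029 0.006 0.019] tau -0.0502
tool-y rows [-0.004, -0.001, -0.0, 0.0, 0.0, 0.0004, 0.0004, 0.0004, 0.0005, 0.0006]
th [-0.013, -0.031, -0.035, -0.036, -0.036, -0.037, -0.036, -0.036, -0.035, -0.035, -0.035, -0.036, -0.036, -0.035] L [0.231, 0.233, 0.232, 0.231, 0.23, 0.228, 0.227, 0.225, 0.224, 0.223, 0.222, 0.221]
```

```bash
cat > c.py <<'E'
from b import *
from scipy.optimize import least_squares
# log: list of segments [duration, lateral shift, theta or None, L or None]; theta/L measured at the segment's start
def vcmd(log): return np.concatenate([np.full(int(round(g[0]/DT)),g[1]/g[0]) for g in log])
def arm(vc,wn,ze,p=0.,v=0.):
    V=np.empty(len(vc)); Pp=np.empty(len(vc))
    for i,c in enumerate(vc):
        v+=DT*(-2*ze*wn*(v-c)-wn*wn*p); p+=DT*(v-c); V[i]=v; Pp[i]=p
    return V,Pp
def mast(th,om,b,s,k,v,v0,stop=.31):
    A,B,_=coef(s); out=np.empty((len(v),2))
    for i,vv in enumerate(v):
        om-=k*(vv-v0); v0=vv; om+=DT*(A*(th-b)-B*om); th+=DT*om
        if abs(th)>stop: th=np.sign(th)*stop; om=0.
        out[i]=th,om
    return out
PR=np.array([0,1,5.5,20.,.4]); SD=np.array([.012,.06,.4,3.,.1])   # b,s,k,wn,ze
def fit(log,nwin=None,prior=None):
    idx=np.cumsum([0]+[int(round(g[0]/DT)) for g in log])[:-1]; vc=vcmd(log); y=np.cumsum(vc)*DT
    m=[i for i,g in enumerate(log) if g[2] is not None]; first=nwin is None or len(m)<=nwin
    i0=0 if first else idx[m[-nwin]]; mm=m if first else m[-nwin:]
    ml=[i for i,g in enumerate(log) if g[3] is not None]
    pr,sd=(PR,SD) if prior is None else prior
    def run(p):
        V,e=arm(vc,p[3],p[4]); th0,om0=(.305,0) if first else p[6:8]
        return mast(th0,om0,p[0],p[1],p[2],V[i0:],V[i0-1] if i0 else 0.),V,e
    def F(p):
        t,V,e=run(p); t=np.vstack([[.305,0] if first else p[6:8],t]); L=np.r_[0,y+e]
        return np.r_[[(t[idx[i]-i0,0]-log[i][2])/.008 for i in mm],[(p[5]+L[idx[i]]-log[i][3])/.002 for i in ml],(p[:5]-pr)/sd]
    g=np.r_[pr,log[ml[0]][3],[] if first else [log[mm[0]][2],0.]]
    r=least_squares(F,g,loss='soft_l1',f_scale=2,diff_step=1e-5); t,V,e=run(r.x)
    return r.x,t[-1],V[-1],e[-1],r.fun[:len(mm)]*.008,r.fun[len(mm):-5]*.002
def plan(par,st,v,p,L,Lref,ncall=5,nfirst=5,gap=.1,umax=.04,wL=.1,wTL=1.,wth=2.,wv=0.):
    b,s,k,wn,ze=par[:5]; lens=[nfirst]+[5]*(ncall-1); n=sum(lens)
    def roll(u):
        log=[];j=0
        for q in lens: log+=[[.1,x] for x in u[j:j+q]]+[[gap,0.]]; j+=q
        V,e=arm(vcmd(log),wn,ze,p,v); return mast(st[0],st[1],b,s,k,V,v,9),V
    def F(u):
        t,V=roll(u); Ls=L+np.cumsum(V)*DT
        return np.r_[(t[9::10,0]-b)*wth,t[9::10,1]*.15,(Ls[9::10]-Lref)*wL,u,(t[-1,0]-b)*20,t[-1,1]*4,(Ls[-1]-Lref)*wTL,V[-1]*wv]
    f0=F(np.zeros(n)); J=np.array([F(.01*e)-f0 for e in np.eye(n)]).T/.01
    u=lsq_linear(J,-f0,(-umax,umax)).x.round(3); t,V=roll(u); return u,t,L+np.cumsum(V)*DT
E
python3 - <<'E'
from c import *
log=[[.1,0,None,.2645]]+[[.1,u,None,None] for u in (-.045,-.045,.048,.023,.014)]
log+=[[.05,0,-.1366,.0715+.1919],[.05,0,-.1058,None],[.05,0,-.0695,.2642],[.05,0,-.0363,None]]
log+=[[.1,.042,None,.2602],[.1,.034,None,None],[.1,.024,None,None],[.05,0,-.2487,.3623],[.05,0,-.2218,None]]
log+=[[.1,-.045,None,.3654],[.1,-.042,None,None],[.1,-.036,None,None],[.05,0,.1341,.2327],[.05,0,.0954,None]]
L=.2277; json.dump(log,open('log.json','w'))
par,st,v,p,rt,rl=fit(log+[[.005,0,None,L]]); print(par.round(3),st,v,p,'\n',rt.round(3),rl.round(4))
u,t,Ls=plan(par,st,v,p,L,.2); print(u.tolist(),t[19::20,0].round(3).tolist(),Ls[19::20].round(3).tolist())
E
```

```text
[-1.4000e-02  8.6600e-01  5.7080e+00  1.5918e+01  6.1300e-01  2.6400e-01] [ 0.01253712 -1.33603126] 0.07962525313647191 -0.009572927258114787 
 [ 0.     0.006  0.006 -0.003 -0.005  0.004  0.002 -0.005] [-0.0004  0.0014 -0.0004 -0.0009  0.0007  0.0007  0.0004 -0.0016]
[-0.026, -0.014, -0.017, -0.013, -0.019, -0.018, -0.01, -0.012, -0.01, -0.014, -0.012, -0.007, -0.009, -0.007, -0.009, -0.008, -0.005, -0.006, -0.004, -0.006, -0.005, -0.003, -0.004, 0.003, -0.002] [0.006, 0.026, 0.026, 0.018, 0.031, -0.009, 0.002, 0.016, 0.015, 0.012, 0.023, -0.007, -0.003, 0.007, 0.009, 0.008, 0.012, -0.009, -0.005, 0.003, 0.004, 0.001, 0.004, -0.009, -0.007, -0.002, -0.0, -0.019, -0.022, -0.019] [0.216, 0.197, 0.18, 0.166, 0.15, 0.144, 0.134, 0.12, 0.108, 0.098, 0.085, 0.081, 0.075, 0.065, 0.056, 0.049, 0.041, 0.038, 0.034, 0.027, 0.021, 0.017, 0.012, 0.01, 0.007, 0.003, -0.001, 0.001, 0.001, 0.0]
```

```bash
cat > s2.py <<'E'
"""s2.py 'lateral rows made' Lref [key=val ...]"""
from c import *
kw={k:float(v) for k,v in (a.split('=') for a in sys.argv[3:])}; nf=int(kw.pop('nfirst',5)); nc=int(kw.pop('ncall',5)); nw=int(kw.pop('nwin',12)); look=int(kw.pop('look',1))
log=json.load(open('log.json')); B=json.load(open('bias.json'))
log+=[[.1,float(a),None,None] for a in sys.argv[1].split(',') if a.strip()]
for c in ('top','scene')[:2 if look else 0]:
    o=ctrl.get_obs(); im=ctrl.camera(c); th,e=theta(c,im,o,np.array(B[c])); print(c,round(th,4),'res',round(e,2))
    cv2.imwrite(f'pics/last_{c}.png',im)
    log.append([.05,0,th if e<2.5 else None,where(o)[1]])
json.dump(log,open('log.json','w')); o=ctrl.get_obs(); X,L,h,yaw=where(o)
pr=None
if os.path.exists('par.json'): pr=(np.array(json.load(open('par.json'))),np.array([.006,.02,.08,.4,.03]))
par,st,v,p,rt,rl=fit(log+[[.005,0,None,L]],nw,pr); json.dump(par[:5].tolist(),open('par.json','w'))
print('t %.2f X %.4f L %.4f h %.4f yaw %.4f'%(o['clock'],X,L,h,yaw),'par',par[:5].round(3),'st',st.round(3),'v %.3f p %.4f'%(v,p),'tau',o['torque'][0].round(3)); print('res',rt.round(3),rl[-4:].round(4))
u,t,Ls=plan(par,st,v,p,L,float(sys.argv[2]),ncall=nc,nfirst=nf,**kw)
print('tool-y rows',(-u[:10]).tolist(),'\nth',t[19::20,0].round(3).tolist()[:12],'L',Ls[19::20].round(3).tolist()[::3])
E
echo '[-0.014,0.9,5.7,15.92,0.613]' > par.json
```

Call:
{"name": "carry_out", "arguments": {
  "rows": [
    [[0,-0.006,0.026,0,0],[0,-0.006,0.014,0,0],[0,-0.006,0.017,0,0],[0,-0.006,0.013,0,0],[0,-0.006,0.016,0,0]]
  ]
}}

```text
clock: 7.1
position: [0.3987, 0.0923, 0.1075]
orientation: [0.0, 0.997, -0.075, 0.0]
wrist_force: [-0.1, 0.2, -6.5]
finger_gap: 0.294
grasp_force: 62.3
```

```bash
python3 s2.py " -.026,-.014,-.017,-.013,-.016" .1
```

```text
top 0.0052 res 0.04
scene -0.0049 res 0.57
t 7.20 X 0.3788 L 0.1479 h 0.0701 yaw -0.1536 par [-1.2000e-02  8.7100e-01  5.6860e+00  1.5782e+01  6.2400e-01] st [-0.032 -0.543] v 0.023 p -0.0037 tau 0.04
res [ 0.001  0.005  0.005 -0.004 -0.008 -0.    -0.004 -0.011  0.006  0.002] [ 0.0005  0.0002 -0.0002 -0.0017]
tool-y rows [0.023, 0.014, 0.017, 0.013, 0.019, 0.017, 0.01, 0.012, 0.009, 0.013] 
th [-0.001, 0.024, 0.027, 0.021, 0.034, -0.006, 0.002, 0.016, 0.018, 0.013, 0.021, -0.006] L [0.134, 0.084, 0.052, 0.017, -0.005, -0.029, -0.044, -0.06, -0.069, -0.076]
```

Call:
{"name": "carry_out", "arguments": {
  "rows": [
    [[0,-0.002,0.023,0,0],[0,-0.003,0.014,0,0],[0,-0.003,0.017,0,0],[0,-0.003,0.013,0,0],[0,-0.003,0.018,0,0]]
  ]
}}

```text
clock: 7.7
position: [0.3734, 0.0116, 0.1076]
orientation: [-0.0, 0.997, -0.074, 0.001]
wrist_force: [-0.1, 0.4, -6.3]
finger_gap: 0.295
grasp_force: 62.3
```

```bash
python3 s2.py " -.023,-.014,-.017,-.013,-.018" .05 wL=.2 wTL=2
```

```text
top 0.0175 res 0.17
scene 0.0073 res 0.23
t 7.80 X 0.3661 L 0.0643 h 0.0703 yaw -0.1536 par [-8.0000e-03  8.6400e-01  5.7040e+00  1.5654e+01  6.2900e-01] st [-0.024 -0.583] v 0.022 p -0.0042 tau -0.002
res [ 0.001  0.005  0.005 -0.004 -0.006  0.001 -0.003 -0.01   0.002 -0.002
  0.003  0.001] [ 0.0001 -0.0004 -0.0016 -0.0032]
tool-y rows [0.026, 0.016, 0.019, 0.014, 0.02, 0.017, 0.01, 0.011, 0.008, 0.011] 
th [0.014, 0.043, 0.047, 0.038, 0.05, 0.008, 0.015, 0.029, 0.028, 0.021, 0.026, 0.003] L [0.048, -0.008, -0.04, -0.073, -0.092, -0.109, -0.117, -0.123, -0.126, -0.124]
```

```bash
cat > r.py <<'E'
from c import *
kw={k:float(v) for k,v in (a.split('=') for a in sys.argv[2:])}; nc=int(kw.pop('ncall',5))
log=json.load(open('log.json')); pr=(np.array(json.load(open('par.json'))),np.array([.006,.02,.08,.4,.03])); L=where(ctrl.get_obs())[1]
par,st,v,p,_,_=fit(log+[[.005,0,None,L]],12,pr); u,t,Ls=plan(par,st,v,p,L,float(sys.argv[1]),ncall=nc,**kw)
print('tool-y rows',(-u[:10]).tolist(),'\nth',t[19::20,0].round(3).tolist(),'L',Ls[19::20].round(3).tolist())
E
python3 r.py -.151 wL=.3 wTL=5 wv=3 ncall=6; python3 r.py -.151 wL=.1 wTL=2 wv=3 ncall=8
```

```text
tool-y rows [0.025, 0.015, 0.018, 0.014, 0.02, 0.018, 0.011, 0.013, 0.01, 0.013] 
th [0.009, 0.035, 0.037, 0.031, 0.044, 0.002, 0.01, 0.026, 0.028, 0.024, 0.029, -0.001, 0.006, 0.015, 0.015, 0.011, 0.014, -0.004, -0.001, 0.004, 0.004, -0.0, 0.002, -0.008, -0.008, -0.006, -0.009, -0.011, -0.011, -0.018, -0.021, -0.021, -0.022, -0.032, -0.034, -0.034] L [0.049, 0.028, 0.01, -0.004, -0.022, -0.028, -0.038, -0.053, -0.065, -0.076, -0.088, -0.092, -0.098, -0.108, -0.116, -0.122, -0.129, -0.131, -0.135, -0.141, -0.145, -0.149, -0.153, -0.155, -0.157, -0.16, -0.162, -0.163, -0.165, -0.166, -0.166, -0.167, -0.168, -0.167, -0.167, -0.167]
tool-y rows [0.024, 0.014, 0.017, 0.014, 0.02, 0.018, 0.011, 0.013, 0.01, 0.014] 
th [0.006, 0.03, 0.03, 0.026, 0.041, -0.001, 0.008, 0.023, 0.025, 0.02, 0.028, -0.002, 0.005, 0.017, 0.017, 0.013, 0.019, -0.002, 0.002, 0.009, 0.008, 0.007, 0.012, -0.002, -0.0, 0.003, 0.003, 0.002, 0.003, -0.006, -0.003, -0.001, -0.003, -0.004, -0.003, -0.009, -0.008, -0.007, -0.009, -0.01, -0.01, -0.014, -0.014, -0.016, -0.019, -0.023, -0.022, -0.022] L [0.05, 0.03, 0.013, -0.001, -0.019, -0.025, -0.035, -0.05, -0.062, -0.073, -0.086, -0.09, -0.097, -0.108, -0.117, -0.124, -0.133, -0.136, -0.141, -0.148, -0.154, -0.159, -0.165, -0.167, -0.17, -0.175, -0.178, -0.182, -0.185, -0.186, -0.189, -0.192, -0.194, -0.195, -0.197, -0.198, -0.199, -0.201, -0.202, -0.202, -0.203, -0.204, -0.204, -0.205, -0.205, -0.204, -0.204, -0.205]
```

Good: it settles naturally at the bay. Use the first plan.

Call:
{"name": "carry_out", "arguments": {
  "rows": [
    [[0,-0.003,0.025,0,0],[0,-0.003,0.015,0,0],[0,-0.003,0.018,0,0],[0,-0.003,0.014,0,0],[0,0,0.02,0,0]]
  ]
}}

```text
clock: 8.3
position: [0.3477, -0.0772, 0.1075]
orientation: [-0.0, 0.997, -0.074, 0.0]
wrist_force: [0.3, -0.6, -6.6]
finger_gap: 0.299
grasp_force: 62.3
```

```bash
python3 s2.py " -.025,-.015,-.018,-.014,-.02" -.151 wL=.3 wTL=5 wv=3 ncall=6
```

```text
top 0.0398 res 0.21
scene 0.032 res 0.05
t 8.40 X 0.3556 L -0.0271 h 0.0704 yaw -0.1536 par [ 0.     0.862  5.703 15.654  0.631] st [-0.005 -0.629] v 0.024 p -0.0046 tau -0.004
res [ 0.003 -0.032 -0.02  -0.004  0.003 -0.005  0.006  0.002  0.003  0.001
  0.001 -0.003] [-0.0014 -0.0003 -0.0021 -0.004 ]
tool-y rows [0.025, 0.015, 0.017, 0.013, 0.018, 0.016, 0.009, 0.01, 0.007, 0.01] 
th [0.026, 0.052, 0.052, 0.044, 0.055, 0.017, 0.025, 0.038, 0.036, 0.03, 0.035, 0.014] L [-0.042, -0.094, -0.124, -0.153, -0.169, -0.183, -0.189, -0.193, -0.192, -0.189, -0.185, -0.179]
```

Call:
{"name": "carry_out", "arguments": {
  "rows": [
    [[0,0,0.026,0,0],[0,0,0.016,0,0],[0,0,0.018,0,0],[0,0,0.013,0,0],[0,0,0.018,0,0]]
  ]
}}

```text
clock: 8.9
position: [0.3348, -0.1671, 0.1075]
orientation: [-0.0, 0.997, -0.074, 0.001]
wrist_force: [0.4, 0.2, -6.7]
finger_gap: 0.297
grasp_force: 62.4
```

```bash
python3 s2.py " -.026,-.016,-.018,-.013,-.018" -.151 wL=.3 wTL=5 wv=3 ncall=6 nwin=9
```

```text
top 0.0615 res 0.18
scene 0.0583 res 0.09
t 9.00 X 0.3561 L -0.1178 h 0.0704 yaw -0.1526 par [-3.0000e-03  8.6700e-01  5.7010e+00  1.5801e+01  6.4100e-01] st [ 0.024 -0.535] v 0.023 p -0.0040 tau 0.024
res [-0.     0.004 -0.     0.002 -0.     0.003 -0.002  0.003 -0.005] [-0.0019 -0.0006 -0.0018 -0.0035]
tool-y rows [0.007, 0.004, 0.004, 0.003, 0.004, 0.004, 0.002, 0.002, 0.002, 0.002] 
th [0.009, 0.011, 0.01, 0.007, 0.008, -0.001, 0.003, 0.005, 0.003, 0.003, 0.004, -0.002] L [-0.12, -0.132, -0.139, -0.146, -0.149, -0.153, -0.155, -0.155, -0.155, -0.155, -0.155, -0.155]
```

Call:
{"name": "carry_out", "arguments": {
  "rows": [
    [[0,0,0.007,0,0],[0,0,0.004,0,0],[0,0,0.004,0,0],[0,0,0.003,0,0],[0,0,0.004,0,0]]
  ]
}}

```text
clock: 9.5
position: [0.3304, -0.1893, 0.1073]
orientation: [-0.0, 0.997, -0.074, -0.0]
wrist_force: [0.3, -0.1, -6.3]
finger_gap: 0.297
grasp_force: 62.3
```

```bash
python3 s2.py " -.007,-.004,-.004,-.003,-.004" -.151 wL=.3 wTL=5 wv=3 ncall=6 nwin=9
```

```text
top -0.0002 res 0.23
scene 0.0059 res 0.01
t 9.60 X 0.3549 L -0.1387 h 0.0702 yaw -0.1500 par [-3.0000e-03  8.6800e-01  5.7030e+00  1.5898e+01  6.4800e-01] st [-0.004 -0.128] v 0.005 p -0.0009 tau 0.025
res [-0.     0.002 -0.001  0.002 -0.003  0.002 -0.006  0.006 -0.003] [-0.0017 -0.0008 -0.001  -0.0013]
tool-y rows [0.006, 0.003, 0.004, 0.003, 0.004, 0.003, 0.002, 0.002, 0.001, 0.002] 
th [0.005, 0.01, 0.01, 0.009, 0.011, 0.003, 0.003, 0.006, 0.007, 0.004, 0.005, 0.002] L [-0.143, -0.154, -0.16, -0.166, -0.169, -0.169, -0.169, -0.169, -0.167, -0.164, -0.162, -0.16]
```

Call:
{"name": "carry_out", "arguments": {
  "rows": [
    [[0,0,0.006,0,0],[0,0,0.003,0,0],[0,0,0.004,0,0],[0,0,0.002,0,0],[0,0,0.004,0,0]]
  ]
}}

```text
clock: 10.1
position: [0.3275, -0.2082, 0.1073]
orientation: [-0.0, 0.997, -0.074, -0.0]
wrist_force: [0.0, -0.1, -6.0]
finger_gap: 0.294
grasp_force: 62.4
```

```bash
python3 s2.py " -.006,-.003,-.004,-.002,-.004" -.151 wL=.3 wTL=5 wv=3 ncall=6 nwin=9; python3 - <<'E'
from h import *
a=cv2.imread('pics/last_top.png');b=cv2.imread('pics/last_scene.png')
c=lambda im,x,y:cv2.resize(cv2.convertScaleAbs(im[y:y+130,x:x+100],alpha=1.3),None,fx=4,fy=4,interpolation=cv2.INTER_CUBIC)
cv2.imwrite('pics/v2.png',np.hstack([c(a,350,130),c(b,195,140)]))
E
```

```text
top 0.0013 res 0.21
scene 0.0093 res 0.02
t 10.20 X 0.3549 L -0.1579 h 0.0702 yaw -0.1501 par [ 0.017  0.08   5.702 15.996  0.654] st [ 0.016 -0.001] v 0.004 p -0.0008 tau 0.057
res [ 0.002 -0.03  -0.025 -0.045 -0.045  0.017  0.01   0.016  0.007] [-0.0009 -0.0004 -0.0006 -0.001 ]
tool-y rows [-0.001, -0.001, -0.001, -0.001, -0.001, -0.0, -0.0, -0.0, -0.0, -0.0] 
th [0.016, 0.016, 0.016, 0.017, 0.017, 0.017, 0.017, 0.017, 0.017, 0.017, 0.017, 0.017] L [-0.157, -0.153, -0.152, -0.152, -0.152, -0.152, -0.152, -0.152, -0.152, -0.152, -0.152, -0.152]
```

View pics/v2.png

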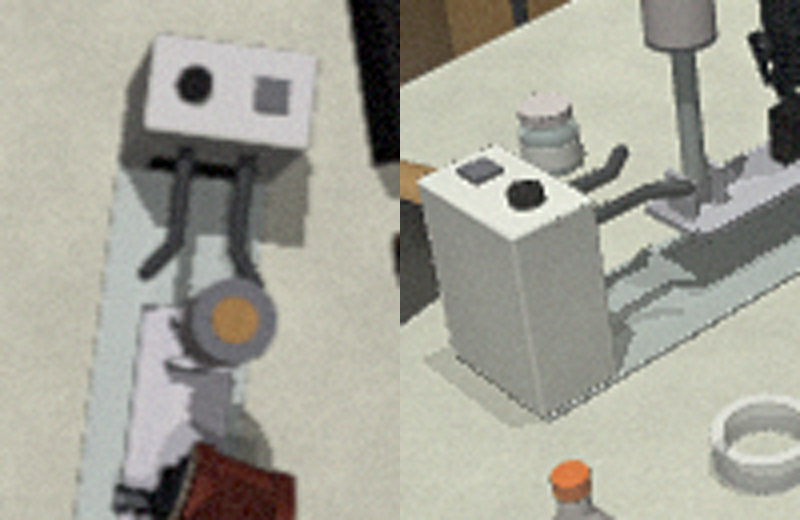

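```bash
echo '[-0.003,0.868,5.7,15.9,0.65]' > par.json
sed -i "s/loss='soft_l1',f_scale=2,diff_step=1e-5)/loss='soft_l1',f_scale=2,diff_step=1e-5,bounds=(np.r_[pr-4*sd,-np.ones(len(g)-5)*9],np.r_[pr+4*sd,np.ones(len(g)-5)*9]))/" c.py
sed -i 's/\[.006,.02,.08,.4,.03\]/[.006,.008,.05,.3,.02]/' s2.py r.py
python3 r.py -.151 wL=.3 wTL=5 wv=3 ncall=6
python3 - <<'E'
from b import *
XL=lambda P:np.c_[P[:,:2]@TX,P[:,:2]@N].round(4)
o=ctrl.get_obs(); X,L,h,yaw=where(o)
t=lambda uv,x0,y0:(np.array(uv,float)+.5)/4-.5+[x0,y0]
print('pred FL',X+.188,L+.045,'FR',X+.188,L-.045)
print('top FL',XL(unproj('top',t([(145,306)],350,130),h+.012)))
print('scene FL,FR',XL(unproj('scene',t([(290,231),(247,209)],195,140),h+.012)))
print('tips top',XL(unproj('top',t([(147,273)],350,130),.151)),XL(np.array([[.5344,-.188],[.5194,-.2923]])))
print('tips scene',XL(unproj('scene',t([(290,186),(224,152)],195,140),.151)),XL(np.array([[.5446,-.1764],[.5283,-.2773]])))
print('seat top/scene',XL(np.array([[.427,-.2227],[.43824,-.20995]])))
E
```

```text
tool-y rows [0.005, 0.003, 0.003, 0.002, 0.003, 0.002, 0.001, 0.001, 0.001, 0.001] 
th [0.006, 0.011, 0.011, 0.008, 0.009, 0.004, 0.004, 0.005, 0.004, 0.004, 0.005, 0.003, 0.001, 0.001, 0.001, 0.001, -0.001, -0.0, -0.001, -0.003, -0.004, -0.004, -0.007, -0.004, -0.006, -0.007, -0.006, -0.006, -0.01, -0.007, -0.009, -0.011, -0.011, -0.008, -0.006, -0.006] L [-0.161, -0.165, -0.168, -0.17, -0.173, -0.174, -0.175, -0.176, -0.177, -0.178, -0.179, -0.179, -0.179, -0.179, -0.179, -0.179, -0.178, -0.178, -0.177, -0.176, -0.175, -0.174, -0.172, -0.172, -0.17, -0.169, -0.168, -0.167, -0.165, -0.165, -0.163, -0.162, -0.161, -0.161, -0.161, -0.161]
pred FL 0.5428752982919007 -0.11288774398524391 FR 0.5428752982919007 -0.2028877439852439
top FL [[ 0.537  -0.1175]]
scene FL,FR [[ 0.5488 -0.1226]
 [ 0.5504 -0.187 ]]
tips top [[ 0.5594 -0.1081]] [[ 0.5564 -0.1066]
 [ 0.557  -0.212 ]]
tips scene [[ 0.5628 -0.0981]
 [ 0.5629 -0.197 ]] [[ 0.5648 -0.0936]
 [ 0.5636 -0.1958]]
seat top/scene [[ 0.4553 -0.1568]
 [ 0.4646 -0.1426]]
```

Call:
{"name": "carry_out", "arguments": {
  "rows": [
    [[0,0,0.005,0,0],[0,0,0.003,0,0],[0,0,0.003,0,0],[0,0,0.002,0,0],[0,0,0.003,0,0]]
  ]
}}

```text
clock: 10.7
position: [0.3251, -0.2241, 0.1073]
orientation: [-0.0, 0.997, -0.074, -0.0]
wrist_force: [-1.0, 0.5, -7.1]
finger_gap: 0.292
grasp_force: 62.4
```

```bash
python3 s2.py " -.005,-.003,-.003,-.002,-.003" -.152 wL=.5 wTL=10 wv=3 ncall=5 nwin=10
```

```text
top 0.0041 res 0.13
scene 0.0113 res 0.01
t 10.80 X 0.3548 L -0.1737 h 0.0702 yaw -0.1498 par [-2.0000e-03  8.6800e-01  5.7010e+00  1.5954e+01  6.5200e-01] st [ 0.002 -0.088] v 0.004 p -0.0006 tau 0.016
res [ 0.002 -0.003  0.002 -0.006  0.005 -0.004  0.005 -0.004  0.005 -0.004] [-0.0005 -0.0005 -0.0006 -0.0009]
tool-y rows [0.004, 0.002, 0.002, 0.001, 0.001, 0.001, -0.0, -0.0, -0.0, -0.001] 
th [0.009, 0.012, 0.011, 0.008, 0.006, 0.004, 0.005, 0.005, 0.004, 0.004, 0.001, 0.002] L [-0.176, -0.182, -0.184, -0.184, -0.181, -0.177, -0.173, -0.166, -0.161, -0.155]
```

Call:
{"name": "carry_out", "arguments": {
  "rows": [
    [[0,0,0.007,0.003,0],[0,0,0.003,0.003,0],[0,0,0.002,0.003,0],[0,0,0.001,0.003,0],[0,0,0.001,0.003,0]]
  ]
}}

```text
clock: 11.3
position: [0.323, -0.2378, 0.092]
orientation: [-0.0, 0.997, -0.074, -0.0]
wrist_force: [0.7, 0.2, -7.9]
finger_gap: 0.295
grasp_force: 62.3
```

```bash
python3 s2.py " -.007,-.003,-.002,-.001,-.001" -.152 wL=.5 wTL=10 wv=3 ncall=5 nwin=10
```

```text
top 0.008 res 0.14
scene 0.018 res 0.01
t 11.40 X 0.3546 L -0.1871 h 0.0548 yaw -0.1491 par [-2.0000e-03  8.6800e-01  5.7010e+00  1.6009e+01  6.5500e-01] st [ 0.011 -0.019] v 0.001 p -0.0002 tau -0.031
res [ 0.003 -0.006  0.005 -0.004  0.006 -0.004  0.006 -0.003  0.005 -0.006] [-0.0005 -0.0007 -0.0009 -0.001 ]
tool-y rows [-0.005, -0.003, -0.004, -0.003, -0.004, -0.003, -0.002, -0.002, -0.002, -0.002] 
th [-0.005, -0.012, -0.014, -0.013, -0.015, -0.006, -0.007, -0.009, -0.009, -0.01, -0.01, -0.005] L [-0.183, -0.172, -0.165, -0.159, -0.155, -0.152, -0.15, -0.15, -0.15, -0.15]
```

Call:
{"name": "carry_out", "arguments": {
  "rows": [
    [[0,0,-0.005,0.002,0],[0,0,-0.003,0.002,0],[0,0,-0.003,0.002,0],[0,0,-0.003,0.001,0],[0,0,-0.003,0,0]]
  ]
}}

```text
clock: 11.9
position: [0.3256, -0.2206, 0.0852]
orientation: [-0.0, 0.997, -0.074, -0.0]
wrist_force: [0.5, 0.8, -6.9]
finger_gap: 0.297
grasp_force: 62.4
```

```bash
python3 s2.py ".005,.003,.003,.003,.003" -.152 wL=.5 wTL=10 wv=3 ncall=5 nwin=10
```

```text
top -0.0146 res 0.18
scene -0.0006 res 0.05
t 12.00 X 0.3548 L -0.1696 h 0.0482 yaw -0.1480 par [-3.0000e-03  8.6800e-01  5.7010e+00  1.6069e+01  6.5800e-01] st [-0.     0.105] v -0.005 p 0.0007 tau 0.008
res [ 0.003 -0.005  0.005 -0.004  0.006 -0.003  0.005 -0.005  0.005 -0.005] [-0.0008 -0.001  -0.0008 -0.0005]
tool-y rows [-0.006, -0.003, -0.004, -0.003, -0.004, -0.003, -0.001, -0.002, -0.001, -0.001] 
th [-0.012, -0.017, -0.017, -0.016, -0.019, -0.01, -0.011, -0.011, -0.012, -0.011, -0.01, -0.007] L [-0.166, -0.154, -0.148, -0.143, -0.141, -0.141, -0.142, -0.145, -0.147, -0.15]
```

Call:
{"name": "carry_out", "arguments": {
  "rows": [
    [[0,0,-0.006,0.002,0],[0,0,-0.003,0.002,0],[0,0,-0.004,0.002,0],[0,0,-0.002,0.002,0],[0,0,-0.003,0,0]]
  ]
}}

```text
clock: 12.5
position: [0.3282, -0.203, 0.0771]
orientation: [-0.0, 0.997, -0.075, -0.0]
wrist_force: [-0.3, 0.7, -7.3]
finger_gap: 0.294
grasp_force: 62.4
```

```bash
python3 s2.py ".006,.003,.004,.002,.003" -.152 wL=.5 wTL=10 wv=3 ncall=5 nwin=10
```

```text
top -0.0162 res 0.15
scene -0.0062 res 0.06
t 12.60 X 0.3548 L -0.1517 h 0.0401 yaw -0.1484 par [-3.0000e-03  8.6800e-01  5.7010e+00  1.6129e+01  6.6000e-01] st [-0.005  0.091] v -0.004 p 0.0006 tau -0.032
res [ 0.003 -0.006  0.006 -0.003  0.005 -0.005  0.006 -0.005  0.004 -0.004] [-0.0007 -0.0008 -0.0007 -0.0004]
tool-y rows [-0.004, -0.002, -0.002, -0.002, -0.002, -0.001, -0.001, -0.001, -0.0, -0.0] 
th [-0.011, -0.014, -0.013, -0.013, -0.014, -0.009, -0.008, -0.01, -0.011, -0.009, -0.007, -0.007] L [-0.149, -0.142, -0.139, -0.137, -0.137, -0.137, -0.139, -0.142, -0.144, -0.147]
```

Call:
{"name": "carry_out", "arguments": {
  "rows": [
    [[0,0,-0.005,0,0],[0,0,-0.002,0,0],[0,0,-0.002,0,0],[0,0,-0.001,0,0],[0,0,-0.001,0,0]]
  ]
}}

```text
clock: 13.1
position: [0.33, -0.1923, 0.0774]
orientation: [0.0, 0.997, -0.075, 0.0]
wrist_force: [-0.0, 0.2, -7.0]
finger_gap: 0.296
grasp_force: 62.4
```

```bash
python3 s2.py ".005,.002,.002,.001,.001" -.152 wL=.5 wTL=10 wv=3 ncall=5 nwin=10
```

```text
top -0.0089 res 0.2
scene 0.003 res 0.03
t 13.20 X 0.3548 L -0.1412 h 0.0402 yaw -0.1491 par [-4.0000e-03  8.6800e-01  5.7010e+00  1.6187e+01  6.6300e-01] st [-0.001  0.037] v -0.002 p 0.0002 tau 0.07
res [ 0.003 -0.005  0.005 -0.005  0.006 -0.005  0.006 -0.002  0.004 -0.006] [-0.0007 -0.0005 -0.0004 -0.0003]
tool-y rows [-0.005, -0.003, -0.003, -0.002, -0.002, -0.001, -0.0, -0.0, -0.0, 0.0] 
th [-0.014, -0.021, -0.02, -0.017, -0.016, -0.011, -0.01, -0.009, -0.008, -0.008, -0.009, -0.009] L [-0.137, -0.128, -0.126, -0.125, -0.126, -0.129, -0.133, -0.139, -0.145, -0.151]
```

Call:
{"name": "carry_out", "arguments": {
  "rows": [
    [[0,0,-0.007,0,0],[0,0,-0.004,0,0],[0,0,-0.002,0,0],[0,0,-0.001,0,0],[0,0,0,0,0]]
  ]
}}

```text
clock: 13.7
position: [0.3321, -0.1783, 0.0773]
orientation: [-0.0, 0.997, -0.074, 0.0]
wrist_force: [0.2, -0.2, -6.9]
finger_gap: 0.297
grasp_force: 62.4
```

```bash
python3 s2.py ".007,.004,.002,.001,.0" -.152 wL=.7 wTL=15 wv=3 ncall=4 nwin=10
```

```text
top -0.0131 res 0.2
scene -0.0005 res 0.01
t 13.80 X 0.3549 L -0.1273 h 0.0402 yaw -0.1492 par [-5.0000e-03  8.6800e-01  5.7020e+00  1.6243e+01  6.6600e-01] st [-0.005  0.008] v -0.001 p 0.0000 tau 0.016
res [ 0.004 -0.006  0.006 -0.005  0.006 -0.002  0.005 -0.006  0.006 -0.005] [-0.0004 -0.0004 -0.0003 -0.0003]
tool-y rows [-0.003, -0.001, -0.001, -0.001, -0.0, 0.001, 0.001, 0.001, 0.001, 0.002] 
th [-0.014, -0.016, -0.014, -0.014, -0.012, -0.011, -0.008, -0.006, -0.006, -0.006, -0.003, -0.006] L [-0.125, -0.121, -0.122, -0.125, -0.13, -0.138, -0.143, -0.15]
```

```bash
python3 r.py -.152 wL=1 wTL=40 wv=6 ncall=3;python3 r.py -.152 wL=2 wTL=40 wv=6 ncall=3 wth=1
```

```text
tool-y rows [-0.006, -0.002, -0.002, -0.001, 0.0, 0.002, 0.002, 0.003, 0.003, 0.005] 
th [-0.024, -0.028, -0.023, -0.02, -0.016, -0.015, -0.009, -0.005, -0.001, 0.001, 0.009, -0.001, 0.008, 0.018, 0.021, 0.02, 0.001, -0.006] L [-0.123, -0.119, -0.117, -0.116, -0.116, -0.116, -0.118, -0.12, -0.123, -0.126, -0.131, -0.132, -0.136, -0.142, -0.147, -0.152, -0.151, -0.149]
tool-y rows [-0.005, -0.003, -0.002, -0.0, 0.001, 0.003, 0.003, 0.003, 0.003, 0.004] 
th [-0.021, -0.028, -0.025, -0.017, -0.01, -0.011, -0.004, 0.002, 0.004, 0.005, 0.01, 0.001, 0.008, 0.017, 0.022, 0.027, 0.006, -0.003] L [-0.124, -0.119, -0.117, -0.117, -0.118, -0.119, -0.121, -0.124, -0.127, -0.13, -0.134, -0.135, -0.138, -0.143, -0.148, -0.153, -0.152, -0.15]
```

Call:
{"name": "carry_out", "arguments": {
  "rows": [
    [[0,0,-0.006,0,0],[0,0,-0.002,0,0],[0,0,-0.002,0,0],[0,0,-0.001,0,0],[0,0,0,0,0]]
  ]
}}

```text
clock: 14.3
position: [0.3337, -0.1674, 0.0773]
orientation: [-0.0, 0.997, -0.074, -0.0]
wrist_force: [0.8, -0.4, -7.1]
finger_gap: 0.297
grasp_force: 62.4
```

```bash
python3 s2.py ".006,.002,.002,.001,.0" -.152 wL=1 wTL=40 wv=6 ncall=2 nwin=10; python3 r.py -.152 wL=1 wTL=30 wv=6 ncall=3
```

```text
top -0.0251 res 0.17
scene -0.0158 res 0.02
t 14.40 X 0.3548 L -0.1163 h 0.0402 yaw -0.1492 par [-4.0000e-03  8.6800e-01  5.7030e+00  1.6296e+01  6.6900e-01] st [-0.019 -0.006] v -0.001 p 0.0000 tau 0.039
res [ 0.004 -0.006  0.006 -0.002  0.004 -0.006  0.004 -0.007  0.005 -0.003] [-0.0003 -0.0003 -0.0003 -0.0003]
tool-y rows [0.008, 0.005, 0.005, 0.004, 0.005, 0.004, 0.002, 0.003, -0.001, 0.001] 
th [0.005, 0.016, 0.014, 0.011, 0.014, 0.002, 0.004, 0.006, 0.007, -0.003, -0.005, -0.006] L [-0.123, -0.139, -0.147, -0.152]
tool-y rows [0.009, 0.005, 0.006, 0.004, 0.005, 0.004, 0.002, 0.002, 0.001, 0.001] 
th [0.008, 0.018, 0.018, 0.014, 0.015, 0.003, 0.006, 0.008, 0.006, 0.003, 0.002, -0.001, -0.003, -0.004, -0.003, -0.01, -0.006, -0.003] L [-0.123, -0.131, -0.136, -0.141, -0.145, -0.146, -0.149, -0.152, -0.153, -0.155, -0.155, -0.156, -0.155, -0.155, -0.155, -0.154, -0.154, -0.154]
```

Call:
{"name": "carry_out", "arguments": {
  "rows": [
    [[0,0.003,0.009,0.001,0],[0,0.003,0.005,0.001,0],[0,0.003,0.005,0.001,0],[0,0.003,0.004,0.001,0],[0,0.003,0.005,0.001,0]]
  ]
}}

```text
clock: 14.9
position: [0.3445, -0.198, 0.0722]
orientation: [-0.0, 0.997, -0.075, -0.0]
wrist_force: [0.6, 0.2, -7.3]
finger_gap: 0.296
grasp_force: 62.4
```

```bash
python3 s2.py " -.009,-.005,-.005,-.004,-.005" -.152 wL=1 wTL=40 wv=6 ncall=2 nwin=10
```

```text
top 0.0136 res 0.26
scene 0.0201 res 0.13
t 15.00 X 0.3706 L -0.1452 h 0.0351 yaw -0.1504 par [-4.0000e-03  8.6900e-01  5.7030e+00  1.6343e+01  6.7100e-01] st [ 0.006 -0.149] v 0.007 p -0.0010 tau 0.023
res [ 0.002 -0.004  0.005 -0.006  0.005 -0.006  0.007 -0.001  0.004 -0.006] [-0.0003  0.0003 -0.     -0.0005]
tool-y rows [-0.0, -0.0, 0.0, 0.0, 0.001, 0.002, 0.001, 0.002, 0.002, -0.001] 
th [-0.004, -0.006, -0.006, -0.006, -0.003, -0.004, 0.001, 0.002, 0.005, 0.008, -0.0, -0.004] L [-0.144, -0.144, -0.147, -0.152]
```

Call:
{"name": "carry_out", "arguments": {
  "rows": [
    [[0,0.02,0.002,0.001,0],[0,0.02,0.001,0.001,0],[0,0.02,0.001,0.001,0],[0,0.015,0.001,0.001,0],[0,0.011,0.001,0.001,0]]
  ]
}}

```text
clock: 15.5
position: [0.4294, -0.216, 0.0671]
orientation: [-0.0, 0.997, -0.074, 0.0]
wrist_force: [-0.4, -0.4, -6.8]
finger_gap: 0.299
grasp_force: 62.4
```

```bash
python3 s2.py " -.002,-.001,-.001,-.001,-.001" -.152 wL=1 wTL=40 wv=6 ncall=2 nwin=10;  python3 - <<'E'
from h import *
from bench import ctrl
print(ctrl.get_obs()['wrist_force'])
a=cv2.imread('pics/last_top.png');b=cv2.imread('pics/last_scene.png')
c=lambda im,x,y:cv2.resize(cv2.convertScaleAbs(im[y:y+130,x:x+100],alpha=1.3),None,fx=4,fy=4,interpolation=cv2.INTER_CUBIC)
cv2.imwrite('pics/v3.png',np.hstack([c(a,350,130),c(b,195,140)]))
E
```

```text
top -0.0046 res 0.34
scene 0.0045 res 0.23
t 15.60 X 0.4574 L -0.1501 h 0.0300 yaw -0.1483 par [-4.0000e-03  8.6900e-01  5.7040e+00  1.6388e+01  6.7300e-01] st [-0.002 -0.032] v 0.002 p -0.0002 tau -0.039
res [ 0.004 -0.006  0.005 -0.006  0.007 -0.002  0.003 -0.007  0.006 -0.004] [ 0.     -0.0007 -0.0007 -0.0007]
tool-y rows [-0.0, -0.0, -0.0, 0.0, 0.0, 0.001, 0.0, 0.001, 0.001, -0.0] 
th [-0.004, -0.004, -0.004, -0.004, -0.004, -0.004, -0.001, -0.001, 0.0, 0.002, 0.0, -0.002] L [-0.15, -0.15, -0.151, -0.153]
[ 0.06517146 -0.15971219 -6.54476271]
```

View pics/v3.png

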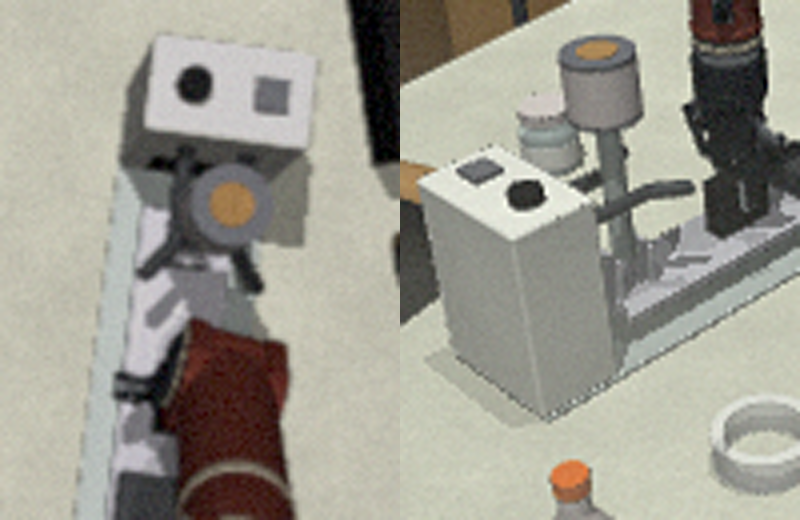

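Call:
{"name": "carry_out", "arguments": {
  "rows": [
    [[0,0,0,0.006,0],[0,0,0,0.006,0],[0,0,0,0.005,0],[0,0,0,0.004,0],[0,0,0,0.002,0]]
  ]
}}

```text
clock: 16.1
position: [0.4279, -0.2161, 0.0437]
orientation: [-0.0, 0.997, -0.075, -0.001]
wrist_force: [-1.7, 0.4, -4.9]
finger_gap: 0.291
grasp_force: 62.6
```

Call:
{"name": "carry_out", "arguments": {
  "rows": [
    [[0,0,0,0.001,0],[0,0,0,0.001,0],[0,0,0,0,0],[0,0,0,0,0],[0,0,0,0,0]]
  ]
}}

```text
clock: 16.6
position: [0.4282, -0.2163, 0.0432]
orientation: [0.0, 0.997, -0.075, -0.0]
wrist_force: [-4.3, 0.4, 5.9]
finger_gap: 0.293
grasp_force: 64.1
```

```bash
python3 - <<'E'
from b import *
o=ctrl.get_obs(); B=json.load(open('bias.json')); print(where(o),o['orientation'],o['wrist_force'],o['torque'])
for c in ('top','scene'):
    im=ctrl.camera(c); cv2.imwrite(f'pics/d_{c}.png',im); print(c,theta(c,im,o,np.array(B[c])))
a=cv2.imread('pics/d_top.png');b=cv2.imread('pics/d_scene.png')
c=lambda im,x,y:cv2.resize(cv2.convertScaleAbs(im[y:y+150,x:x+100],alpha=1.3),None,fx=4,fy=4,interpolation=cv2.INTER_CUBIC)
cv2.imwrite('pics/v4.png',np.hstack([c(a,340,130),c(b,220,130)]))
E
```

```text
(np.float64(0.4555341002312072), np.float64(-0.15034023267448268), np.float64(0.006104617183655514), np.float64(-0.14945046959163832)) [ 1.01359336e-04  9.97209363e-01 -7.46557112e-02 -2.70609350e-05] [-4.34466916  0.37995336  5.92979103] [0.64413559 0.47476985 0.09803227]
top (np.float64(-0.01280721986460148), np.float64(0.38313068115163745))
scene (np.float64(-0.0033953978909697716), np.float64(0.32127471179691053))
```

View pics/v4.png

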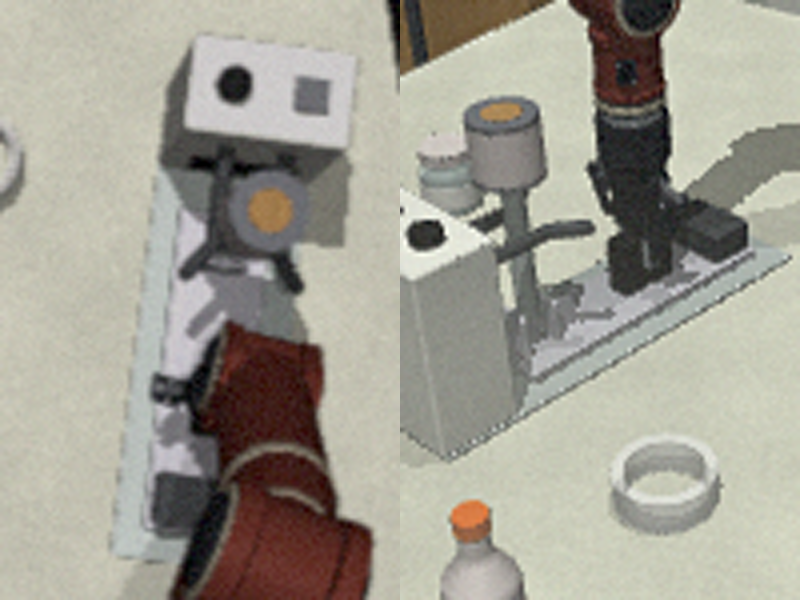

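Call:
{"name": "carry_out", "arguments": {
  "rows": [
    [[0.4,0,0,0,0],[0.6,0,0,0,0],[0.8,0,0,0,0],[0.8,0,0,0,0],[0.8,0,0,0,0]]
  ]
}}

```text
clock: 17.2
position: [0.4287, -0.2163, 0.0423]
orientation: [0.0, 0.997, -0.074, 0.0]
wrist_force: [-0.4, -0.7, -0.9]
finger_gap: 0.802
grasp_force: 0.0
```

Call:
{"name": "carry_out", "arguments": {
  "rows": [
    [[0.8,0,0,-0.02,0],[0.8,0,0,-0.03,0],[0.8,0,0,-0.03,0],[0.8,0,0,-0.03,0],[0.8,0,0,-0.03,0]]
  ]
}}

```text
clock: 17.7
position: [0.4282, -0.2162, 0.1835]
orientation: [-0.0, 0.997, -0.074, -0.0]
wrist_force: [-0.0, 0.3, -0.7]
finger_gap: 0.798
grasp_force: 0.0
```

Call:
{"name": "carry_out", "arguments": {
  "rows": [
    [[0.8,-0.02,0,-0.02,0],[0.8,-0.02,0,-0.02,0],[0.8,0,0,0,0],[0.8,0,0,0,0],[0.8,0,0,0,0]]
  ]
}}

```text
clock: 18.2
position: [0.3893, -0.2101, 0.2216]
orientation: [-0.0, 0.997, -0.074, -0.0]
wrist_force: [1.2, -0.8, 0.2]
finger_gap: 0.799
grasp_force: 0.0
```

```bash
python3 - <<'E'
from h import *
o=ctrl.get_obs(); print(o['clock'],o['position'],o['wrist_force'])
a=ctrl.camera('top');b=ctrl.camera('scene')
c=lambda im,x,y:cv2.resize(cv2.convertScaleAbs(im[y:y+150,x:x+100],alpha=1.3),None,fx=4,fy=4,interpolation=cv2.INTER_CUBIC)
cv2.imwrite('pics/v5.png',np.hstack([c(a,340,130),c(b,220,130)]))
E
```

```text
18.2 [ 0.38927305 -0.21014353  0.22158109] [ 1.21789112 -0.82816426  0.23794475]
```

View pics/v5.png

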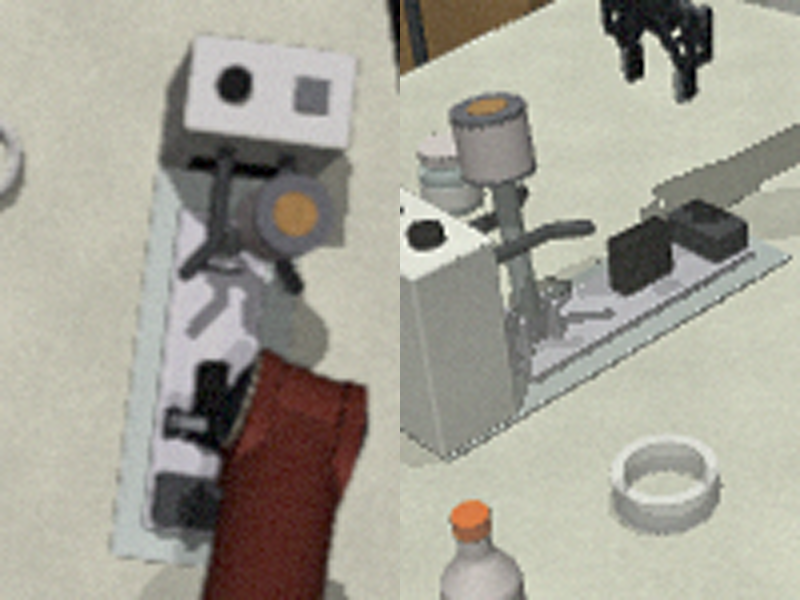

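The holder stands on the plate. The neck rests against the right bar, hub at (295,213) in the left crop, with a lean of about 0.1 rad. The gripper is clear.

```bash
python3 -c "
from bench import ctrl
print(ctrl.close_job())"
```

```text
the job is handed in; nothing more can be done
None
```

The job is handed in; the tool gave no verdict. By my own measurements, the reel was held upright (lean at most about 0.06 rad) for about 8 s, and the holder is released and centred on the seat to about 2 mm, with the neck in the fork leaning about 0.1 rad.

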